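Load the V-gauge with rods against the stop and take the reading

ROBOT

A 6-joint arm with a two-finger parallel gripper is mounted at the origin on a cart in front of the work surface, level with it; the furniture and walls round the work are solid. World frame = base frame: x ahead of the robot, y to its left, z up, the work surface at z = 0. Lengths are in mm, angles in rad, forces in N, time in s.
With the tool pointing down it reaches from about 150 to 775 mm from the base axis. Payload 6.1 kg.
Tool frame: the origin (TCP) lies at the very end of the fingers, on their centre line; the grasp point (between the pads) lies r.grasp_offset behind it (r.grasp_offset is the distance from the TCP to the grasp point, in mm); z points along the fingers, y is the line along which they close (so a half turn about z gives the same grasp; the last joint's range is limited). The gripper opens to 85 mm and grips with 20 to 120 N. Pads are 22 mm wide; open, the fingers measure 114 mm over their backs; the gripper's body (76 mm by 85 mm) begins 54 mm behind the grasp point. The pads swing forward as they close: fully open they stand 13 mm farther back than shut.
Start: joints at [1.294, 0.126, -0.04, 1.405, 0, 1.571], TCP at [143.465, 505.001, 231.295] pointing down, gripper open.
Joint ranges: [-2.72, 2.72], [-0.95, 1.95], [-1.27, 1.35], [-1.78, 2.02], [-1.46, 1.47], [-3.14, 3.14]. Speed limits (rad/s): [2.39, 2.39, 3.01, 3.14, 3.14, 3.14].

INTERFACE

Orientations are given as a unit quaternion [w, x, y, z].
In Python, from workcell import r gives the robot as it stands.
- The arm moves only by the tool apply_moves, never from a script. Its argument "deltas" is a list of rows, each an object of numbers: "tx", "ty", "tz": the shift along the tool's x, y, z in cm; "rx", "ry", "rz": the turn, a rotation vector about the tool's x, y, z in degrees. In form: [{"tx": .., "ty": .., "tz": .., "rx": .., "ry": .., "rz": ..}, ...]. A call has 1 to 8 rows; each row is the pose to reach, as a shift and turn from the pose commanded when the call began, along the tool's axes at that moment; what a row does not reach only later rows make up. A row lasts 1/12 s, in which the tool goes at most 41.7 mm and 7.16 degrees, less where a joint would pass 70% of its speed; a pose out of reach is approached as far as the arm can. A call with a gripper value outside its range is refused whole. "jaw" is the finger opening in cm, from 0 to 8.54, set as the call begins (left out, the last holds). The fingers move at their own pace and stop on an object; the grip force is fixed at half the most. Time passes only in rows, so rows that repeat a pose let the fingers close. It gives the time, the measured TCP pose, the force, the opening and the grip force at its end, in the units of the state.
- r.observe(): the state, without advancing time (a new reading comes with each control period).
- r.capture(name): name is "scene" or "top" or "wrist"; returns (picture, depth): 480x640x3 uint8, red, green, blue; 480x640 float32, mm along the optical axis (not along the pixel's ray), 0 where there is no reading.
- r.camera_info(name): a dict with "fx", "fy", "cx", "cy" (pixels), "cam_to_world" (4x4, takes a point from camera to world coordinates). Camera axes: x right, y up, looking along -z (the intrinsics and any distortion apply to the point x, -y, -z); pixel columns grow to the right and rows downward; lengths in mm; the calibration is good to about 2 mm. A picture is of the moment at which its call begins: read the wrist's pose just before it. camera_info takes no time and is no camera call; for the wrist camera it gives the pose at the moment of the call.
- r.hand_in(): hands the job in; it is judged then, once.
Trained networks look in the newest picture that a camera, given by its name, has taken for a name from the list of things; names that differ only in an ending like _2 or _b are one class to them, and where a whole thing is asked for, a point or a joint stands for the part that bears it (a point fixed in the world has none). Each returns a list of dicts, best first, with "conf" (0 to 1); they miss things now and then, are a little off and sometimes report something else, mostly with a low value. They report only what shows in the picture. A call takes as long as a camera call. They do not tell look-alikes from the thing itself.
- r.spot_in(target, camera): "centre" ([column, row] in pixels, amid what is visible of it).
- r.regions_of(target, camera): "region" (480x640 bool, what is visible of it) and "centre" ([column, row] in pixels, amid what is visible of it).
- r.tip_of(target, camera): "centre" ([column, row] in pixels: a listed point, or the origin of a listed thing).
The state is a dict: "time": time; "joints": joint angles; "qvel": joint speeds; "effort": joint torques, N m; "tcp_pos": TCP position; "tool_rot": TCP orientation; "ft_force": force on the tool from outside, world axes, zero at the start; "wrist_torque": the same for the moment, N m; "grip_width": opening from 0.0 (shut) to 1.0 (fully open); "gripper_force": force on a finger pad.
Only numpy, scipy, OpenCV 4.12 (cv2) and the standard library are available. Lean on these libraries where they do the work, as an engineer would, in place of code of your own. Each camera call takes 0.05 s, during which the arm holds its last target. There are 200 camera calls.

TASK

Take a length reading of the loose pin gauges (round aluminium rods with a square black grip; two or three of them) in the V-gauge. First press the smallest key on the key box right down to zero the empty gauge; then lay each rod in the groove of its own size (thinnest in the narrowest, 18 mm rod in the medium one, thickest in the widest), grip outside the entry end, and slide it along under the bridge bar until its front end touches the stop plate. With all rods home, press the middle-sized key right down to measure and after it the largest key right down to store, one key at a time; leave the rods lying in the gauge against the stop, and the bottle and knobs standing around where they are.

Things in the scene. Friction and masses are not known exactly. Their poses are not given: they have to be found in the camera images.
- v_gauge: V-gauge fixed to the bench: dark steel block with three parallel 90 degree V-grooves in its flat top (40 mm high), 150 x 176 mm. Origin under its centre, x along the grooves from the open entry end (nearer the robot, x = -62 mm) to the grey stop plate (face at x = +50 mm). A bridge bar, underside 62 and top 70 mm high, crosses all grooves at x = 24 to 36 mm; rods slide in under it.
- stop_thin (a point): point on the stop plate's face at the end of the narrowest groove (15 mm wide at the mouth, the right-hand groove seen from the entry end), on the axis of its 12 mm rod, 41 mm above the bench. Axes as the gauge: x towards the stop, z up. A home rod's centre is at x = -76 mm here, the entry end at -112, the bridge bar at -26 to -14.
- stop_mid (a point): point on the stop plate's face at the end of the medium groove (23 mm wide at the mouth, the middle groove), on the axis of its 18 mm rod, 41 mm above the bench. Axes as the gauge: x towards the stop, z up. A home rod's centre is at x = -76 mm here, the entry end at -112, the bridge bar at -26 to -14.
- stop_thick (a point): point on the stop plate's face at the end of the widest groove (32 mm wide at the mouth, the left-hand groove seen from the entry end), on the axis of its 24 mm rod, 41 mm above the bench. Axes as the gauge: x towards the stop, z up. A home rod's centre is at x = -76 mm here, the entry end at -112, the bridge bar at -26 to -14.
- rod_thin: the thinnest pin gauge: round aluminium rod of 12 mm diameter and 120 mm length with a black square grip behind it, 32 mm long and 12 mm wide and high, in line; 152 mm over all. Origin on its axis, 76 mm from either end; x points from the grip to the rod's free end. Lies on the bench in front of the gauge (some are absent). Home in the gauge, its grip hangs free 8 mm outside the entry end.
- rod_mid: the middle-sized pin gauge: round aluminium rod of 18 mm diameter and 120 mm length with a black square grip behind it, 32 mm long and 18 mm wide and high, in line; 152 mm over all. Origin on its axis, 76 mm from either end; x points from the grip to the rod's free end. Lies on the bench in front of the gauge (some are absent). Home in the gauge, its grip hangs free 8 mm outside the entry end.
- rod_thick: the thickest pin gauge: round aluminium rod of 24 mm diameter and 120 mm length with a black square grip behind it, 32 mm long and 24 mm wide and high, in line; 152 mm over all. Origin on its axis, 76 mm from either end; x points from the grip to the rod's free end. Lies on the bench in front of the gauge (some are absent). Home in the gauge, its grip hangs free 8 mm outside the entry end.
- key_box: grey key box, 144 x 62 x 26 mm, fixed on the 10 mm jig plate to the robot's left; origin under its centre, x along its long side. Three plain round black keys on top, in a row along x: largest, smallest, middle-sized. (The parked arm standing right of the gauge is solid and about 0.9 m high: keep clear of it.)
- key_small (a joint): travel of the small key (18 mm diameter, at x = 3 mm on the box): 0 m up, 0.006 m fully down, springs back; 5 N hold it fully down and it counts as pressed beyond 4.5 mm
- key_small_top (a point): centre of the top face of the small key; moves with it; pressed straight down
- key_middle (a joint): travel of the middle key (26 mm diameter, at x = 44 mm on the box): 0 m up, 0.006 m fully down, springs back; 5 N hold it fully down and it counts as pressed beyond 4.5 mm
- key_middle_top (a point): centre of the top face of the middle key; moves with it; pressed straight down
- key_large (a joint): travel of the large key (36 mm diameter, at x = -42 mm on the box): 0 m up, 0.006 m fully down, springs back; 5 N hold it fully down and it counts as pressed beyond 4.5 mm
- key_large_top (a point): centre of the top face of the large key; moves with it; pressed straight down
- thread_lock: bystander: small red bottle with a white tip, 27 mm wide, 82 mm high; origin under its centre
- knob_blue_2: bystander: blue printed two-lobed knob, 29 x 48 x 24 mm, lying on the bench left of the gauge; origin under its centre
- knob_red_4: bystander: red printed two-lobed knob, 29 x 48 x 24 mm, lying on the bench left of the gauge; origin under its centre
- knob_white_1: bystander: white printed two-lobed knob, 29 x 48 x 24 mm, lying on the bench left of the gauge; origin under its centre
There are look-alikes about, which are no part of the job. What is shaped like the rod_thin but orange is not meant.

How it is judged:
By the outcome, as a careful person would: the job done as asked, in the order asked, and still so for the second after the job is handed in, with the robot touching nothing.
Of rod_thin, rod_mid, rod_thick only 2 to 3 are there at a start; the rules pass over those that are not, and their reading is None.
At some moment in a run one of rod_thin, rod_mid, rod_thick may be knocked a few centimetres aside while the robot is not near it.
Once in a run the grip may slacken for a moment while it holds something.
It also fails if it takes over 210 s, if anything falls off the work surface, if the arm or the gripper's body presses on something with over 40 N, if the wrist force passes 120 N, or if a joint passes its speed limit or range.

## Working session

There is one attempt and no reset: what is moved stays moved. The work goes in short steps, Python scripts to look and compute and a tool call to move; the robot and the scene stay as the last step left them, time stands still between calls to the robot, and variables do not carry over. Pictures are saved under pics/ and viewed, at most 14 in all, crops included, and the job is handed in when it is done.

Besides the shell and the picture viewer there is one more tool, called as a command line: name --argument value ..., lists and objects as JSON in quotes. apply_moves: Moves the arm, as the interface text tells. Its arguments: {"type":"object","properties":{"deltas":{"type":"array"},"jaw":{"type":"number"}},"required":["deltas"]}

```bash
ls; mkdir -p pics
cat > h.py <<'E'
import numpy as np, cv2
from workcell import r
def info(c):
    return r.camera_info(c)
def unproj(ci,u,v,d):
    T=np.array(ci["cam_to_world"]); p=np.array([(u-ci["cx"])/ci["fx"]*d,-(v-ci["cy"])/ci["fy"]*d,-d,1.])
    return (T@p)[:3]
def onplane(ci,u,v,z):
    T=np.array(ci["cam_to_world"]); a=T[:3,3]; b=unproj(ci,u,v,1000.); return a+(b-a)*(z-a[2])/(b[2]-a[2])
def cloud(ci,depth):
    v,u=np.mgrid[:480,:640]; d=depth
    T=np.array(ci["cam_to_world"]); P=np.stack([(u-ci["cx"])/ci["fx"]*d,-(v-ci["cy"])/ci["fy"]*d,-d],-1)
    return P@T[:3,:3].T+T[:3,3]
def save(n,im): cv2.imwrite("pics/"+n+".png",im[:,:,::-1])
E
python3 - <<'E'
from h import *
o=r.observe(); print(o['time'],o['tcp_pos'],o['tool_rot'],r.grasp_offset)
for c in("scene","top"):
    im,d=r.capture(c); save(c+"0",im); np.save(c+"d.npy",d); np.save(c+"i.npy",im)
    ci=info(c); print(c,{k:v for k,v in ci.items() if k!="cam_to_world"},np.round(ci["cam_to_world"],3).tolist())
    for t in("rod_thin","rod_mid","rod_thick","v_gauge","key_box","key_small_top","key_middle_top","key_large_top","stop_thin","stop_mid","stop_thick","thread_lock","knob_blue_2"):
        L=r.tip_of(t,c)
        for e in L[:4]:
            u,v=e["centre"]; i,j=int(np.clip(round(v),0,479)),int(np.clip(round(u),0,639))
            print(t,round(e["conf"],2),np.round([u,v]),np.round(unproj(ci,u,v,d[i,j])) if d[i,j]>0 else None)
E
```

```text
pics
0.0 [143.35836127 504.61156323 230.53398669] [-1.06275917e-04  1.37967588e-01  9.90436426e-01 -7.87152061e-04] 18.700000000000003
scene {'fx': 577.0090765515223, 'fy': 577.0090765515223, 'cx': 315.03906865010407, 'cy': 246.33345461875658} [[-0.893, 0.301, -0.334, 164.665], [-0.449, -0.561, 0.695, 1064.108], [0.022, 0.771, 0.637, 866.906], [0.0, 0.0, 0.0, 1.0]]
rod_thin 0.77 [373. 258.] [484.  88.  -2.]
rod_thin 0.57 [433. 231.] None
rod_thin 0.42 [262. 320.] [600. 390.  16.]
rod_mid 0.82 [356. 275.] [488. 177.  12.]
rod_thick 0.69 [336. 289.] [504. 246.  23.]
v_gauge 0.95 [260. 273.] [663. 296.  38.]
key_box 0.61 [333. 339.] [447. 387.  36.]
key_middle_top 0.55 [313. 317.] [497. 372.  58.]
key_large_top 0.79 [351. 331.] [417. 371.  58.]
stop_thin 0.59 [256. 238.] [711. 227.  69.]
stop_mid 0.83 [243. 252.] [711. 280.  67.]
stop_mid 0.45 [349. 330.] [423. 372.  60.]
stop_thick 0.75 [226. 260.] [739. 305.  52.]
stop_thick 0.42 [372. 261.] [477. 114.   8.]
thread_lock 0.71 [218. 310.] [691. 412.  19.]
knob_blue_2 0.52 [266. 323.] [586. 401.  22.]
knob_blue_2 0.22 [264. 273.] [654. 2
[... 336 characters left out ...]
.6 [362. 289.] [478. 104.  12.]
rod_thin 0.53 [206. 236.] [593. 429.  23.]
rod_mid 0.67 [232. 282.] [496. 368.  62.]
rod_mid 0.56 [331. 283.] [491. 171.  19.]
rod_thick 0.94 [296. 279.] [502. 243.  27.]
v_gauge 0.81 [289. 192.] [683. 254.  28.]
key_box 0.95 [236. 303.] [453. 364.  50.]
key_small_top 0.4 [231. 299.] [461. 371.  59.]
key_middle_top 0.68 [234. 279.] [502. 365.  67.]
key_large_top 0.53 [229. 322.] [416. 375.  62.]
key_large_top 0.47 [288. 167.] [736. 255.  34.]
stop_thin 0.63 [315. 169.] [730. 199.  29.]
stop_thin 0.39 [225. 217.] [634. 390.  18.]
stop_mid 0.84 [292. 163.] [738. 246.  55.]
stop_thick 0.89 [266. 162.] [743. 300.  52.]
knob_blue_2 0.62 [232. 235.] [596. 376.  20.]
```

View pics/top0.png

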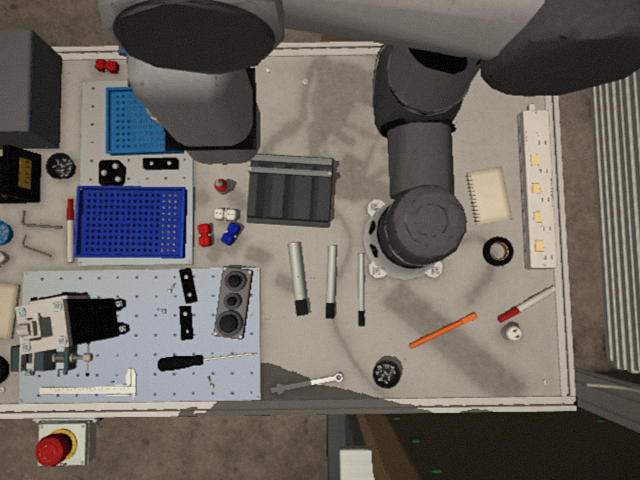

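View pics/scene0.png

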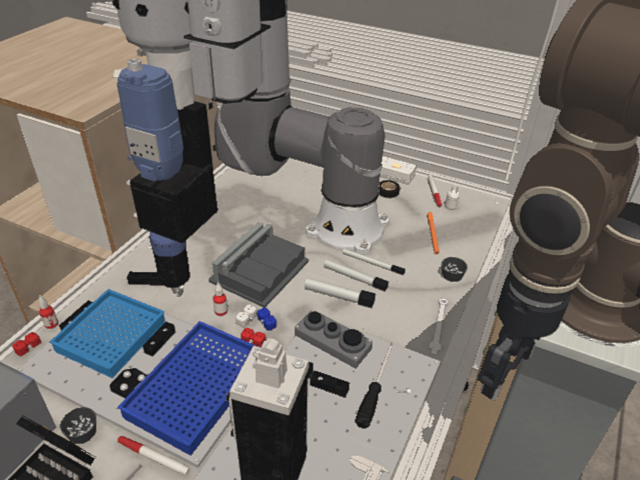

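The top view shows pale rods with black grips at (297,278) thick, (331,281) mid and (361,288) thin. The orange look-alike is at (443,330). The gauge is at (290,190). The key box keys are at (235,280) middle, (232,300) small and (230,322) large. Next I'll get metric fits.

Run:
```python
from h import *
im=np.load("topi.npy"); d=np.load("topd.npy"); ci=info("top"); P=cloud(ci,d)
bench=P[340:380,290:340][...,2]; print("bench z",np.median(bench),bench.std())
g=P[195:220,255:325]; print("gauge top z pct",np.percentile(g[...,2],[5,25,50,75,90,97]))
def rect(m,z):
    m=m.astype(np.uint8); n,l,s,_=cv2.connectedComponentsWithStats(m)
    for i in range(1,n):
        if s[i,4]>60:
            v,u=np.nonzero(l==i); W=np.array([onplane(ci,a,b,z)[:2] for a,b in zip(u,v)],np.float32)
            print(s[i].tolist(),"rect",np.round(cv2.minAreaRect(W),2).tolist() if 0 else [np.round(x,1) for x in cv2.minAreaRect(W)])
# rods: height above bench
m=np.zeros((480,640),bool); roi=np.s_[232:330,280:375]
m[roi]=(P[roi][...,2]-np.median(bench)>5)
rect(m,10)
# gauge outline
m=np.zeros((480,640),bool); roi=np.s_[145:235,240:345]; m[roi]=(P[roi][...,2]>18); rect(m,40)
# keys: dark circles on box
hsv=cv2.cvtColor(im,cv2.COLOR_RGB2GRAY)
m=np.zeros((480,640),bool); roi=np.s_[262:342,210:256]; m[roi]=hsv[roi]<50; rect(m,58)
m[:]=0; m[roi]=P[roi][...,2]>25; rect(m,36)
print(np.percentile(P[roi][...,2],[50,80,90,95,98]))
big=np.hstack([cv2.resize(im[145:335,205:380],None,fx=4,fy=3.1,interpolation=cv2.INTER_CUBIC)]); big=cv2.resize(im[145:335,200:385],None,fx=3.1,fy=3.1,interpolation=cv2.INTER_CUBIC); save("crop1",big)
```

```text
bench z 0.38266520581987606 65.87336718496626
gauge top z pct [26.27159656 34.10737031 38.7891302  41.11676344 42.94627841 44.6325994 ]
[362, 232, 13, 46, 358] rect [array([550.8,  90.6]), array([25.3, 94.9]), np.float64(88.6)]
[288, 242, 21, 74, 851] rect [array([503. , 237.6]), array([154.2,  26.6]), np.float64(6.2)]
[326, 245, 12, 74, 636] rect [array([495.3, 168.4]), array([ 19.7, 152.8]), np.float64(87.0)]
[358, 253, 8, 73, 410] rect [array([478.9, 105.1]), array([ 14.6, 150.1]), np.float64(89.7)]
[240, 145, 93, 78, 5508] rect [array([700.7, 264. ]), array([194.8, 153.5]), np.float64(85.6)]
[228, 275, 14, 12, 139] rect [array([498.9, 364.6]), array([26.3, 22.1]), np.float64(89.1)]
[227, 296, 11, 10, 76] rect [array([459.2, 370.1]), array([18. , 19.5]), np.float64(62.9)]
[219, 314, 19, 19, 275] rect [array([414.2, 376.7]), array([34.7, 36.7]), np.float64(14.2)]
[214, 266, 39, 74, 2167] rect [array([454.7, 369.3]), array([ 65.1, 143.5]), np.float64(81.9)]
[35.38317482 49.25078225 56.80762921 59.35213297 61.06840829]
```

View pics/crop1.png

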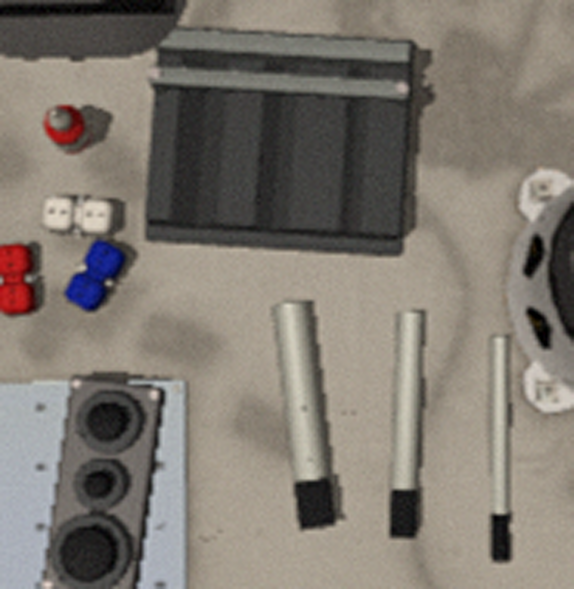

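apply_moves --deltas '[{"tx": -34.1,"ty": -4.4,"tz": 3,"rz": -7.7},{"tx": -34.1,"ty": -4.4,"tz": 3,"rz": -7.7},{"tx": -34.1,"ty": -4.4,"tz": 3,"rz": -7.7},{"tx": -34.1,"ty": -4.4,"tz": 3,"rz": -7.7},{"tx": -34.1,"ty": -4.4,"tz": 3,"rz": -7.7},{"tx": -34.1,"ty": -4.4,"tz": 3,"rz": -7.7},{"tx": -34.1,"ty": -4.4,"tz": 3,"rz": -7.7},{"tx": -34.1,"ty": -4.4,"tz": 3,"rz": -7.7}]' --jaw 0

```text
invalid input at $.deltas[0]: expected keys tx, ty, tz, rx, ry, rz
```

apply_moves --deltas '[{"tx": -34.1,"ty": -4.4,"tz": 3,"rx": 0,"ry": 0,"rz": -7.7},{"tx": -34.1,"ty": -4.4,"tz": 3,"rx": 0,"ry": 0,"rz": -7.7},{"tx": -34.1,"ty": -4.4,"tz": 3,"rx": 0,"ry": 0,"rz": -7.7},{"tx": -34.1,"ty": -4.4,"tz": 3,"rx": 0,"ry": 0,"rz": -7.7},{"tx": -34.1,"ty": -4.4,"tz": 3,"rx": 0,"ry": 0,"rz": -7.7},{"tx": -34.1,"ty": -4.4,"tz": 3,"rx": 0,"ry": 0,"rz": -7.7},{"tx": -34.1,"ty": -4.4,"tz": 3,"rx": 0,"ry": 0,"rz": -7.7},{"tx": -34.1,"ty": -4.4,"tz": 3,"rx": 0,"ry": 0,"rz": -7.7}]' --jaw 0

```text
time: 2.07
tcp_pos: [446.5, 374.6, 202.7]
tool_rot: [0.0, 0.071, 0.997, 0.0]
ft_force: [0.2, 0.5, 0.1]
grip_width: 0.002
gripper_force: 0.0
```

```bash
cat >> h.py <<'E'
from scipy.spatial.transform import Rotation as R
def go(x,y,z,yaw=None):
    """deltas (cm, deg) from measured pose; yaw = world angle (deg) of tool y"""
    o=r.observe(); q=o['tool_rot']; M=R.from_quat([q[1],q[2],q[3],q[0]]).as_matrix()
    t=M.T@(np.array([x,y,z])-o['tcp_pos'])/10
    s="tx %.2f ty %.2f tz %.2f"%tuple(t)
    if yaw is not None:
        w=np.radians(yaw); y2=np.array([np.cos(w),np.sin(w),0]); z2=np.array([0,0,-1.]); N=np.stack([np.cross(y2,z2),y2,z2],1)
        s+=" r %s"%np.round(np.degrees(R.from_matrix(M.T@N).as_rotvec()),2)
    print(s)
E
python3 - <<'E'
from h import *
im,d=r.capture("wrist"); ci=info("wrist"); save("w1",im); P=cloud(ci,d); np.save("w1P.npy",P)
print(np.round(ci["cam_to_world"],2).tolist(),ci["fx"])
for t in("key_small_top","key_middle_top","key_large_top"):
    for e in r.tip_of(t,"wrist")[:2]:
        u,v=e["centre"]; w=P[int(v)-3:int(v)+4,int(u)-3:int(u)+4].reshape(-1,3); print(t,e["conf"],np.round([u,v]),np.round(np.nanmedian(w,0),1),np.round(onplane(ci,u,v,58),1))
go(459.2,370.1,80,81.9)
E
```

```text
[[0.15, -0.95, -0.26, 386.67], [0.99, 0.14, 0.04, 382.17], [-0.0, -0.26, 0.96, 342.98], [0.0, 0.0, 0.0, 1.0]] 351.78137191004106
key_small_top 0.78 [329. 241.] [464.  371.   56.4] [463.7 371.   58. ]
key_middle_top 0.62 [326. 284.] [441.4 372.1 207.3] [502.  362.6  58. ]
key_middle_top 0.53 [403. 337.] [443.8 395.8 250.4] [562.8 424.6  58. ]
key_large_top 0.81 [325. 186.] [417.2 374.6  56.4] [417.4 374.8  58. ]
tx -1.42 ty -0.27 tz 12.21 r [-0.04 -0.06 -0.21]
```

View pics/w1.png

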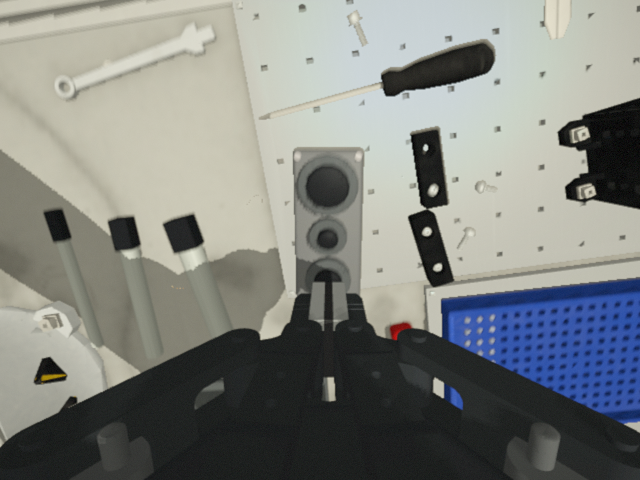

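The wrist view shows the large key at (326,186) and the small key at (328,238). Each sits in a collar, and the middle key is partly hidden by the fingers. I'll check key height against collar height.

Run:
```python
from h import *
P=np.load("w1P.npy"); im=cv2.imread("pics/w1.png",0); ci=info("wrist")
print("row238 z",np.round(P[238,296:362:2,2],0).astype(int).tolist())
print("row238 g",im[238,296:362:2].tolist())
print("row186 z",np.round(P[186,290:368:3,2],0).astype(int).tolist())
print("row186 g",im[186,290:368:3].tolist())
for v0,v1,u0,u1 in((222,256,310,348),(160,212,300,355)):
    m=im[v0:v1,u0:u1]<62; v,u=np.nonzero(m); print(m.sum(),u.mean()+u0,v.mean()+v0,onplane(ci,u.mean()+u0,v.mean()+v0,58)[:2],(u.max()-u.min()),(v.max()-v.min()))
```

```text
row238 z [33, 34, 34, 34, 34, 34, 34, 45, 46, 47, 46, 53, 56, 57, 56, 56, 56, 57, 56, 57, 56, 55, 45, 46, 45, 46, 35, 35, 35, 35, 33, 35, 34]
row238 g [121, 138, 140, 141, 141, 109, 81, 101, 105, 106, 89, 29, 38, 40, 44, 44, 49, 51, 47, 50, 44, 86, 108, 110, 109, 115, 145, 145, 146, 145, 145, 141, 129]
row186 z [8, 9, 35, 45, 47, 46, 55, 58, 57, 57, 56, 57, 57, 56, 56, 57, 55, 56, 55, 55, 47, 45, 47, 34, 34, 8]
row186 g [200, 181, 82, 108, 112, 75, 41, 44, 44, 45, 49, 48, 51, 51, 56, 54, 54, 51, 58, 49, 111, 118, 113, 145, 133, 208]
309 326.92880258899675 238.84789644012946 [454.48686255 373.20388006] 20 19
1265 326.21581027667986 187.63399209486167 [412.00096822 378.83328696] 42 39
```

```bash
cat >> h.py <<'E'
def snap(c):
    r.observe(); ci=info(c); im,d=r.capture(c); return ci,im,cloud(ci,d)
E
python3 - <<'E'
from h import *
ci,im,P=snap("wrist"); g=cv2.cvtColor(im,cv2.COLOR_RGB2GRAY); print(r.observe()['tcp_pos'])
for t in("key_small_top","key_large_top"):
    u,v=r.tip_of(t,"wrist")[0]["centre"]; s=28 if 'small' in t else 36
    u0,v0=int(u)-s//2,int(v)-s//2; v1,u1=np.nonzero(g[v0:v0+s,u0:u0+s]<65) if 'small' in t else np.nonzero(g[v0-8:v0+s+8,u0-8:u0+s+8]<65)
    off=0 if 'small' in t else -8
    uu,vv=u1.mean()+u0+off,v1.mean()+v0+off
    print(t,u,v,uu,vv,len(u1),onplane(ci,uu,vv,57),np.median(P[int(vv)-3:int(vv)+4,int(uu)-3:int(uu)+4].reshape(-1,3),axis=0))
go(459.2,370.1,80,81.9)
E
```

```text
[444.82054747 375.53208361 202.46151518]
key_small_top 328.9 237.2 327.4756446991404 238.31805157593124 349 [454.35434074 373.686179    57.        ] [453.78350284 373.3670083   58.08754159]
key_large_top 325.0 184.4 326.9724576271186 186.15042372881356 1416 [411.0143601  379.59329436  57.        ] [410.6465433  378.85735793  58.2380551 ]
tx -1.60 ty -0.40 tz 12.30 r [ 0.01 -0.    0.01]
```

```bash
cat >> h.py <<'E'
def proj(ci,p):
    T=np.array(ci["cam_to_world"]); c=T[:3,:3].T@(np.array(p)-T[:3,3]); return ci["cx"]+ci["fx"]*c[0]/-c[2], ci["cy"]-ci["fy"]*c[1]/-c[2]
E
python3 - <<'E'
from h import *
o=r.observe(); t=np.array(o['tcp_pos'])
for c in("wrist","top","scene"):
    ci,im,P=snap(c); u,v=proj(ci,t); print(c,u,v)
    if c!="scene":
        k=40; a=im[int(v)-k:int(v)+k,int(u)-k-10:int(u)+k+10]; save("tip_"+c,cv2.resize(a,None,fx=4,fy=4))
        print((int(u)-k-10,int(v)-k))
a,b=[cv2.imread("pics/tip_%s.png"%c) for c in("wrist","top")]; cv2.imwrite("pics/tips.png",np.hstack([a,b]))
E
```

```text
wrist 326.7868672457253 302.2488911584573
(276, 262)
top 215.53932007101812 309.87977896564485
(165, 269)
scene 341.11067156853824 270.44738325098837
```

View pics/tips.png

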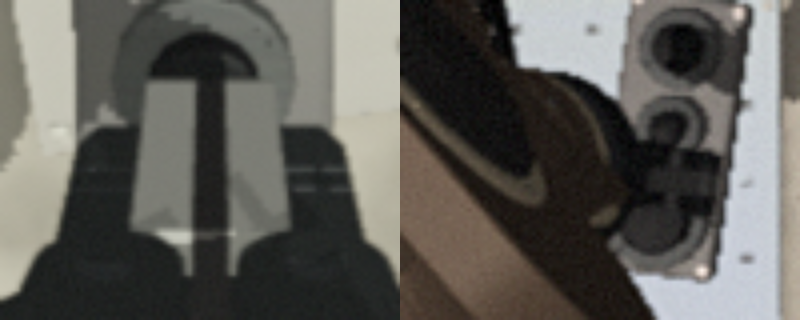

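Run:
```python
from h import *
go(456.5,372,63,81.9)
```

```text
tx -1.31 ty -0.28 tz 14.01 r [0.02 0.02 0.05]
```

apply_moves --deltas '[{"tx": -1.3,"ty": -0.3,"tz": 3.5,"rx": 0,"ry": 0,"rz": 0},{"tx": -1.3,"ty": -0.3,"tz": 7,"rx": 0,"ry": 0,"rz": 0},{"tx": -1.3,"ty": -0.3,"tz": 10.5,"rx": 0,"ry": 0,"rz": 0},{"tx": -1.3,"ty": -0.3,"tz": 13,"rx": 0,"ry": 0,"rz": 0},{"tx": -1.3,"ty": -0.3,"tz": 14,"rx": 0,"ry": 0,"rz": 0},{"tx": -1.3,"ty": -0.3,"tz": 14,"rx": 0,"ry": 0,"rz": 0},{"tx": -1.3,"ty": -0.3,"tz": 14,"rx": 0,"ry": 0,"rz": 0}]'

```text
time: 3.15
tcp_pos: [457.1, 371.6, 63.6]
tool_rot: [0.0, 0.071, 0.997, 0.0]
ft_force: [-0.1, 0.7, 0.5]
grip_width: 0.0
gripper_force: 0.0
```

Run:
```python
from h import *
ci,im,P=snap("wrist"); save("w2",cv2.resize(im[150:350,220:440],None,fx=2.5,fy=2.5)); print(r.observe()['tcp_pos'])
```

```text
[457.79043343 371.96881843  64.60758756]
```

View pics/w2.png

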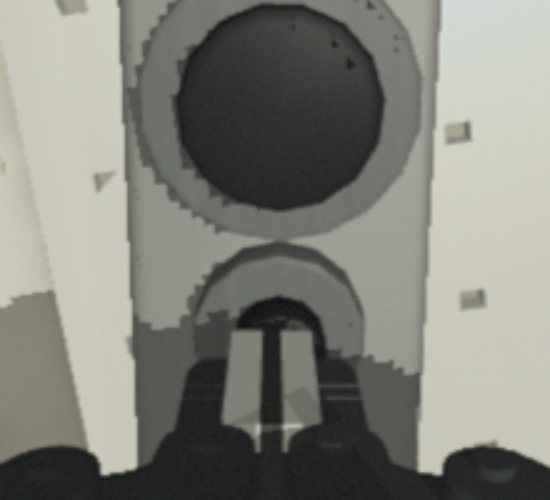

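The fingertip stands over the small key, a bit too far to +x. I'll shift it and press.

apply_moves --deltas '[{"tx": 0.5,"ty": 0.15,"tz": 0,"rx": 0,"ry": 0,"rz": 0},{"tx": 0.5,"ty": 0.15,"tz": 0.3,"rx": 0,"ry": 0,"rz": 0},{"tx": 0.5,"ty": 0.15,"tz": 0.6,"rx": 0,"ry": 0,"rz": 0},{"tx": 0.5,"ty": 0.15,"tz": 0.8,"rx": 0,"ry": 0,"rz": 0},{"tx": 0.5,"ty": 0.15,"tz": 1.0,"rx": 0,"ry": 0,"rz": 0},{"tx": 0.5,"ty": 0.15,"tz": 1.0,"rx": 0,"ry": 0,"rz": 0}]'

```text
time: 3.7
tcp_pos: [453.0, 373.9, 53.1]
tool_rot: [0.0, 0.071, 0.997, 0.001]
ft_force: [0.5, 2.9, 4.4]
grip_width: 0.005
gripper_force: 2.2
```

apply_moves --deltas '[{"tx": 0,"ty": 0,"tz": 0.15,"rx": 0,"ry": 0,"rz": 0},{"tx": 0,"ty": 0,"tz": 0.3,"rx": 0,"ry": 0,"rz": 0},{"tx": 0,"ty": 0,"tz": 0.3,"rx": 0,"ry": 0,"rz": 0}]'

```text
time: 3.95
tcp_pos: [453.0, 374.0, 52.3]
tool_rot: [0.001, 0.071, 0.997, 0.001]
ft_force: [-4.1, 0.4, 16.5]
grip_width: 0.0
gripper_force: 8.4
```

apply_moves --deltas '[{"tx": 0,"ty": 0,"tz": -2,"rx": 0,"ry": 0,"rz": 0},{"tx": 0,"ty": 0,"tz": -6,"rx": 0,"ry": 0,"rz": 0},{"tx": 0,"ty": 0,"tz": -10,"rx": 0,"ry": 0,"rz": 0},{"tx": 0,"ty": 0,"tz": -14,"rx": 0,"ry": 0,"rz": 7},{"tx": 0,"ty": 0,"tz": -17,"rx": 0,"ry": 0,"rz": 14}]'

```text
time: 4.37
tcp_pos: [452.5, 372.7, 222.6]
tool_rot: [0.001, 0.195, 0.981, 0.0]
ft_force: [1.1, 0.0, 0.0]
grip_width: -0.0
gripper_force: 0.0
```

Run:
```python
from h import *
o=r.observe(); print(np.round(o['joints'],3),o['tcp_pos'])
go(420,180,230,67.9)
```

```text
[ 6.890e-01  2.420e-01  8.300e-02  1.410e+00 -1.000e-03  1.082e+00] [452.51613589 372.70149594 222.57693862]
tx -4.37 ty -19.05 tz -0.75 r [ 0.04  0.06 -0.4 ]
```

Run:
```python
from h import *
go(570,250,240)
```

```text
tx -15.55 ty -6.84 tz -1.73
```

apply_moves --deltas '[{"tx": -2,"ty": -0.9,"tz": -0.4,"rx": 0,"ry": 0,"rz": -7},{"tx": -4,"ty": -1.8,"tz": -1,"rx": 0,"ry": 0,"rz": -14},{"tx": -6,"ty": -2.7,"tz": -1.5,"rx": 0,"ry": 0,"rz": -21},{"tx": -8,"ty": -3.6,"tz": -1.8,"rx": 0,"ry": 0,"rz": -28},{"tx": -10,"ty": -4.5,"tz": -1.8,"rx": 0,"ry": 0,"rz": -35},{"tx": -12,"ty": -5.4,"tz": -1.8,"rx": 0,"ry": 0,"rz": -42},{"tx": -14,"ty": -6.2,"tz": -1.8,"rx": 0,"ry": 0,"rz": -49},{"tx": -15.5,"ty": -6.8,"tz": -1.8,"rx": 0,"ry": 0,"rz": -56}]'

```text
time: 5.03
tcp_pos: [571.1, 249.8, 236.8]
tool_rot: [-0.001, -0.293, 0.956, -0.001]
ft_force: [0.1, 0.9, 0.1]
grip_width: -0.0
gripper_force: 0.0
```

apply_moves --deltas '[{"tx": 0,"ty": 0,"tz": 0,"rx": 0,"ry": 0,"rz": -7},{"tx": 0,"ty": 0,"tz": 0,"rx": 0,"ry": 0,"rz": -14},{"tx": 0,"ty": 0,"tz": 0,"rx": 0,"ry": 0,"rz": -21},{"tx": 0,"ty": 0,"tz": 0,"rx": 0,"ry": 0,"rz": -28},{"tx": 0,"ty": 0,"tz": 0,"rx": 0,"ry": 0,"rz": -35},{"tx": 0,"ty": 0,"tz": 0,"rx": 0,"ry": 0,"rz": -42},{"tx": 0,"ty": 0,"tz": 0,"rx": 0,"ry": 0,"rz": -49},{"tx": 0,"ty": 0,"tz": 0,"rx": 0,"ry": 0,"rz": -56}]'

```text
time: 5.7
tcp_pos: [570.1, 251.1, 236.8]
tool_rot: [0.001, 0.708, -0.706, -0.0]
ft_force: [0.6, -0.6, 0.5]
grip_width: 0.001
gripper_force: 0.0
```

apply_moves --deltas '[{"tx": 0,"ty": 0,"tz": 0,"rx": 0,"ry": 0,"rz": -7},{"tx": 0,"ty": 0,"tz": 0,"rx": 0,"ry": 0,"rz": -14},{"tx": 0,"ty": 0,"tz": 0,"rx": 0,"ry": 0,"rz": -21},{"tx": 0,"ty": 0,"tz": 0,"rx": 0,"ry": 0,"rz": -28},{"tx": 0,"ty": 0,"tz": 0,"rx": 0,"ry": 0,"rz": -35},{"tx": 0,"ty": 0,"tz": 0,"rx": 0,"ry": 0,"rz": -42},{"tx": 0,"ty": 0,"tz": 0,"rx": 0,"ry": 0,"rz": -49},{"tx": 0,"ty": 0,"tz": 0,"rx": 0,"ry": 0,"rz": -56}]'

```text
time: 6.37
tcp_pos: [570.0, 251.2, 236.8]
tool_rot: [0.001, 0.957, -0.291, -0.001]
ft_force: [1.2, 0.1, 1.3]
grip_width: -0.001
gripper_force: 0.0
```

apply_moves --deltas '[{"tx": 0,"ty": 0,"tz": 0,"rx": 0,"ry": 0,"rz": -7},{"tx": 0,"ty": 0,"tz": 0,"rx": 0,"ry": 0,"rz": -14},{"tx": 0,"ty": 0,"tz": 0,"rx": 0,"ry": 0,"rz": -21},{"tx": 0,"ty": 0,"tz": 0,"rx": 0,"ry": 0,"rz": -28},{"tx": 0,"ty": 0,"tz": 0,"rx": 0,"ry": 0,"rz": -34},{"tx": 0,"ty": 0,"tz": 0,"rx": 0,"ry": 0,"rz": -34},{"tx": 0,"ty": 0,"tz": 0,"rx": 0,"ry": 0,"rz": -34}]'

```text
time: 6.95
tcp_pos: [570.2, 251.3, 237.0]
tool_rot: [0.0, 1.0, -0.003, -0.001]
ft_force: [-0.0, -0.3, 0.4]
grip_width: -0.003
gripper_force: 0.0
```

Run:
```python
from h import *
o=r.observe(); print(np.round(o['joints'],3),o['tcp_pos'],o['tool_rot'])
ci,im,P=snap("wrist"); save("w3",im); np.save("w3P.npy",P); np.save("w3ci.npy",ci,allow_pickle=True)
for t in("stop_thin","stop_mid","stop_thick"):
    for e in r.tip_of(t,"wrist")[:2]:
        u,v=e["centre"]; print(t,e["conf"],np.round([u,v]),onplane(ci,u,v,41))
```

```text
[ 0.415  0.319  0.216  1.469 -0.    -2.72 ] [570.17453119 251.33513297 237.04684607] [ 4.60694119e-04  9.99995197e-01 -3.00511164e-03 -6.02685521e-04]
stop_thin 0.96 [386.  28.] [732.40012539 201.75708579  41.        ]
stop_mid 0.58 [327.  21.] [738.18199228 251.56587589  41.        ]
stop_thick 0.72 [264.  20.] [739.58778683 305.18545997  41.        ]
```

View pics/w3.png

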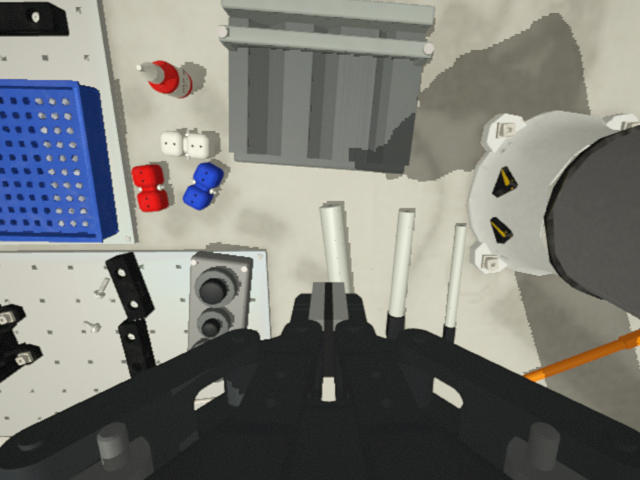

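```bash
cat > gauge.py <<'E'
from h import *
from scipy.optimize import least_squares
def fit(P,off0=(0,0)):
    X,Y,Z=P[...,0],P[...,1],P[...,2]
    m=(X>622)&(X<690)&(Y>175)&(Y<335)&(Z>10)&(Z<50)
    x,y,z=X[m],Y[m],Z[m]
    def res(p):
        c3,c2,c1,th,z0=p; yy=-np.sin(th)*(x-650)+np.cos(th)*(y-255)
        h=np.zeros_like(yy)
        for c,w in((c3,32),(c2,23),(c1,15)): h=np.maximum(h,w/2-abs(yy-c))
        return z-(z0-h)
    best=None
    for s in(-8,0,8):
        f=least_squares(res,[50+s,-2+s,-50+s,np.radians(-3),40],loss='soft_l1',f_scale=2,x_scale=[1,1,1,.01,1])
        if best is None or f.cost<best.cost: best=f
    p=best.x; th=p[3]; print("c3 c2 c1",p[:3].round(2),"th",np.degrees(th).round(2),"z0",p[4].round(2),"rms",np.sqrt(np.mean(best.fun**2)).round(2),len(x))
    xx=np.cos(th)*(X-650)+np.sin(th)*(Y-255); yy=-np.sin(th)*(X-650)+np.cos(th)*(Y-255)
    b=(Z>62)&(Z<80)&(xx>10)&(xx<80)&(yy>-70)&(yy<70)
    hst,e=np.histogram(xx[b],np.arange(10,120,2)); print("high pts",[(int(a),int(c)) for a,c in zip(e,hst) if c])
    t=(abs(Z-p[4])<5)&(xx>-80)&(xx<0)&(yy>-80)&(yy<80); hst,e=np.histogram(xx[t],np.arange(-60,-10,2)); print("top pts",[(int(a),int(c)) for a,c in zip(e,hst) if c])
    for a in(-40,0,40): q=[np.array([650,255])+a*np.array([np.cos(th),np.sin(th)])+c*np.array([-np.sin(th),np.cos(th)]) for c in p[:3]]; print(a,np.round(q,1).tolist())
if __name__=="__main__":
    print("WRIST"); fit(np.load("w3P.npy"))
    print("TOP"); fit(cloud(info("top"),np.load("topd.npy")))
    print("SCENE"); fit(cloud(info("scene"),np.load("scened.npy")))
E
python3 gauge.py
```

```text
WRIST
c3 c2 c1 [ 54.91   2.94 -49.03] th -4.47 z0 39.54 rms 2.32 13142
high pts [(58, 284), (60, 603), (62, 483), (64, 515), (66, 501), (68, 493), (70, 307), (72, 1)]
top pts [(-28, 45), (-26, 282), (-24, 284), (-22, 280), (-20, 278), (-18, 286), (-16, 288), (-14, 284)]
-40 [[614.4, 312.9], [610.4, 261.1], [606.3, 209.2]]
0 [[654.3, 309.7], [650.2, 257.9], [646.2, 206.1]]
40 [[694.2, 306.6], [690.1, 254.8], [686.1, 203.0]]
TOP
c3 c2 c1 [ 52.39   0.53 -51.36] th -4.61 z0 40.57 rms 6.02 2536
high pts [(60, 11), (62, 82), (64, 70), (66, 70), (68, 61), (70, 69), (72, 54), (74, 9)]
top pts [(-26, 6), (-24, 58), (-22, 57), (-20, 50), (-18, 62), (-16, 55), (-14, 55)]
-40 [[614.3, 310.4], [610.2, 258.7], [606.0, 207.0]]
0 [[654.2, 307.2], [650.0, 255.5], [645.9, 203.8]]
40 [[694.1, 304.0], [689.9, 252.3], [685.7, 200.6]]
SCENE
c3 c2 c1 [ 55.22   3.75 -47.16] th -5.57 z0 39.1 rms 6.18 1703
high pts [(54, 4), (56, 18), (58, 55), (60, 55), (62, 45), (64, 30), (66, 43), (68, 29), (70, 11), (72, 1)]
top pts [(-30, 15), (-28, 45), (-26, 40), (-24, 40), (-22, 35), (-20, 33), (-18, 33), (-16, 33), (-14, 36)]
-40 [[615.5, 313.8], [610.6, 262.6], [605.6, 211.9]]
0 [[655.4, 310.0], [650.4, 258.7], [645.4, 208.1]]
40 [[695.2, 306.1], [690.2, 254.9], [685.2, 204.2]]
```

Run:
```python
from h import *
go(445,234,110,276.2)
```

```text
tx -12.52 ty 1.81 tz 12.75 r [ 0.02  0.02 -6.45]
```

apply_moves --deltas '[{"tx": -4,"ty": 0.6,"tz": 2,"rx": 0,"ry": 0,"rz": -3},{"tx": -8,"ty": 1.2,"tz": 5,"rx": 0,"ry": 0,"rz": -6.4},{"tx": -11,"ty": 1.8,"tz": 8,"rx": 0,"ry": 0,"rz": -6.4},{"tx": -12.5,"ty": 1.8,"tz": 11,"rx": 0,"ry": 0,"rz": -6.4},{"tx": -12.5,"ty": 1.8,"tz": 12.7,"rx": 0,"ry": 0,"rz": -6.4},{"tx": -12.5,"ty": 1.8,"tz": 12.7,"rx": 0,"ry": 0,"rz": -6.4},{"tx": -12.5,"ty": 1.8,"tz": 12.7,"rx": 0,"ry": 0,"rz": -6.4}]' --jaw 5

```text
time: 7.73
tcp_pos: [444.9, 233.9, 110.7]
tool_rot: [0.0, 0.999, 0.054, -0.0]
ft_force: [0.7, -0.1, 1.7]
grip_width: 0.584
gripper_force: 0.0
```

```bash
cat > rod.py <<'E'
from h import *
import sys
def rod(P,diam,y0,y1,x0,x1):
    X,Y,Z=P[...,0],P[...,1],P[...,2]
    m=(X>x0)&(X<x1)&(Y>y0)&(Y<y1)&(Z>diam*.6)&(Z<diam+10)
    W=np.stack([X[m],Y[m]],1).astype(np.float32)
    k=cv2.connectedComponentsWithStats(m.astype(np.uint8)); i=1+np.argmax(k[2][1:,4]); s=k[1]==i
    W=np.stack([X[s],Y[s]],1).astype(np.float32)
    vx,vy,a,b=cv2.fitLine(W,cv2.DIST_HUBER,0,.01,.01).ravel()
    if vx<0: vx,vy=-vx,-vy
    t=(W-[a,b])@[vx,vy]; e=np.percentile(t,[.3,99.7]); n=(W-[a,b])@[-vy,vx]
    front=np.array([a,b])+e[1]*np.array([vx,vy])
    print("ang %.2f"%np.degrees(np.arctan2(vy,vx)),"front",front.round(1),"len",(e[1]-e[0]).round(1),"wid",np.ptp(np.percentile(n,[1,99])).round(1),"centre",(front-76*np.array([vx,vy])).round(1),"grasp",(front-132*np.array([vx,vy])).round(1),"ztop",np.percentile(Z[s],90).round(1))
E
python3 - <<'E'
from rod import *
print(r.observe()['tcp_pos'])
ci,im,P=snap("wrist"); save("w4",im); np.save("w4P.npy",P); rod(P,24,215,270,430,620)
E
```

```text
[444.89989195 233.9030119  110.654688  ]
ang 6.70 front [574.8 249.7] len 145.3 wid 22.1 centre [499.3 240.8] grasp [443.7 234.3] ztop 23.8
```

View pics/w4.png

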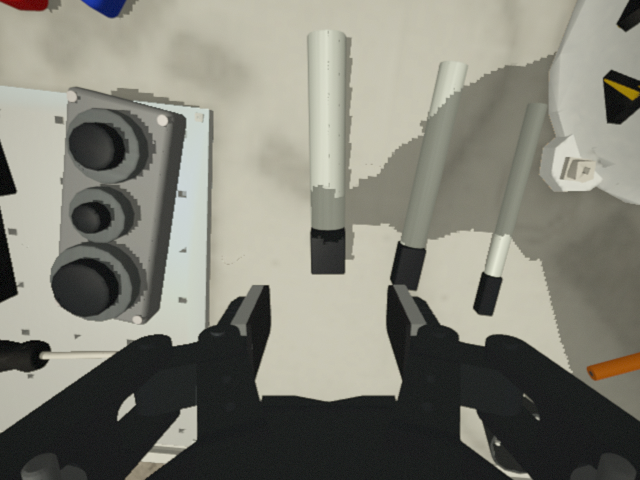

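The thick rod, grip at (328,250), is centred between the open fingers, and the measured length and width fit. I'll descend and grasp.

apply_moves --deltas '[{"tx": -0.1,"ty": 0,"tz": 3.5,"rx": 0,"ry": 0,"rz": -0.4},{"tx": -0.1,"ty": 0,"tz": 7,"rx": 0,"ry": 0,"rz": -0.4},{"tx": -0.1,"ty": 0,"tz": 9.5,"rx": 0,"ry": 0,"rz": -0.4},{"tx": -0.1,"ty": 0,"tz": 10.6,"rx": 0,"ry": 0,"rz": -0.4},{"tx": -0.1,"ty": 0,"tz": 10.6,"rx": 0,"ry": 0,"rz": -0.4},{"tx": -0.1,"ty": 0,"tz": 10.6,"rx": 0,"ry": 0,"rz": -0.4}]'

```text
time: 8.28
tcp_pos: [445.9, 234.6, 6.1]
tool_rot: [-0.0, 0.998, 0.058, 0.001]
ft_force: [-0.4, 0.7, 0.5]
grip_width: 0.585
gripper_force: 0.0
```

apply_moves --deltas '[{"tx": 0,"ty": 0,"tz": 0,"rx": 0,"ry": 0,"rz": 0},{"tx": 0,"ty": 0,"tz": 0,"rx": 0,"ry": 0,"rz": 0},{"tx": 0,"ty": 0,"tz": 0,"rx": 0,"ry": 0,"rz": 0},{"tx": 0,"ty": 0,"tz": 0,"rx": 0,"ry": 0,"rz": 0},{"tx": 0,"ty": 0,"tz": 0,"rx": 0,"ry": 0,"rz": 0},{"tx": 0,"ty": 0,"tz": 0,"rx": 0,"ry": 0,"rz": 0}]' --jaw 1

```text
time: 8.78
tcp_pos: [446.1, 234.8, 7.0]
tool_rot: [-0.001, 0.998, 0.058, 0.002]
ft_force: [0.5, -0.1, 5.2]
grip_width: 0.271
gripper_force: 59.8
```

Run:
```python
from h import *
go(564.5,316.5,85,265.5)
```

```text
tx 12.73 ty -6.76 tz -7.74 r [-0.11 -0.23 11.14]
```

apply_moves --deltas '[{"tx": 0,"ty": 0,"tz": -1,"rx": 0,"ry": 0,"rz": 0},{"tx": 0,"ty": 0,"tz": -3,"rx": 0,"ry": 0,"rz": 0},{"tx": 0,"ty": 0,"tz": -5.5,"rx": 0,"ry": 0,"rz": 0},{"tx": 2,"ty": -1,"tz": -7.7,"rx": 0,"ry": 0,"rz": 2},{"tx": 4.5,"ty": -2.4,"tz": -7.7,"rx": 0,"ry": 0,"rz": 4},{"tx": 7,"ty": -3.8,"tz": -7.7,"rx": 0,"ry": 0,"rz": 6},{"tx": 9.5,"ty": -5.1,"tz": -7.7,"rx": 0,"ry": 0,"rz": 8.5},{"tx": 11.5,"ty": -6.2,"tz": -7.7,"rx": 0,"ry": 0,"rz": 11.1}]'

```text
time: 9.45
tcp_pos: [552.9, 310.0, 82.9]
tool_rot: [-0.0, 0.999, -0.04, 0.001]
ft_force: [-0.5, 0.3, -1.1]
grip_width: 0.259
gripper_force: 59.0
```

apply_moves --deltas '[{"tx": 1.3,"ty": -0.3,"tz": 0,"rx": 0,"ry": 0,"rz": 0},{"tx": 1.3,"ty": -0.3,"tz": 0,"rx": 0,"ry": 0,"rz": 0},{"tx": 1.3,"ty": -0.3,"tz": 0,"rx": 0,"ry": 0,"rz": 0}]'

```text
time: 9.7
tcp_pos: [564.6, 310.8, 81.8]
tool_rot: [0.0, 0.999, -0.039, -0.0]
ft_force: [0.3, 0.7, -2.8]
grip_width: 0.266
gripper_force: 59.1
```

Run:
```python
from h import *
from gauge import fit
o=r.observe(); print(o['tcp_pos'],o['tool_rot'],o['grip_width'],o['gripper_force'])
ci,im,P=snap("wrist"); save("w5",im); np.save("w5P.npy",P); fit(P)
```

```text
[564.55225095 310.77961539  81.83489578] [ 1.52957996e-04  9.99242182e-01 -3.89215244e-02 -3.91318875e-04] 0.26570247896164456 59.085879635531455
c3 c2 c1 [ 54.94   3.01 -48.95] th -4.48 z0 39.44 rms 1.9 38603
high pts []
top pts [(-28, 19), (-26, 896), (-24, 939), (-22, 920), (-20, 872), (-18, 873), (-16, 879), (-14, 933)]
-40 [[614.4, 312.9], [610.4, 261.1], [606.3, 209.3]]
0 [[654.3, 309.8], [650.2, 258.0], [646.2, 206.2]]
40 [[694.2, 306.7], [690.1, 254.9], [686.1, 203.1]]
```

View pics/w5.png

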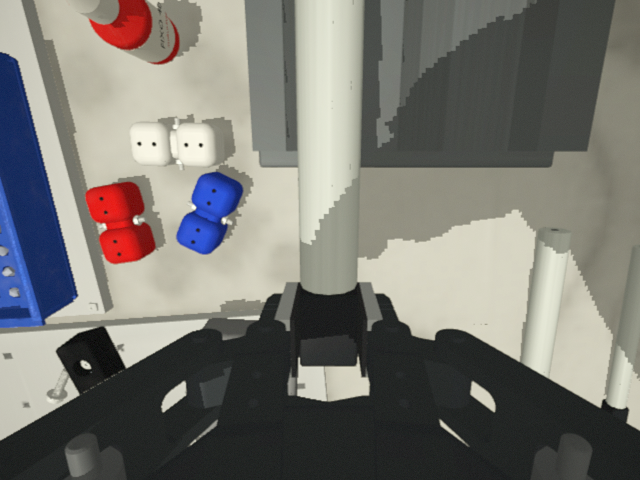

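The rod is held, front up at (330,0) and grip at (330,340). Next I'll measure its pitch and lateral offset.

```bash
cat >> rod.py <<'E'
def held(P,diam,zc,y0,y1,x0,x1,c,th=-4.48):
    """held rod: lateral offset from groove c and pitch, along the gauge x"""
    X,Y,Z=P[...,0],P[...,1],P[...,2]; th=np.radians(th)
    xx=np.cos(th)*(X-650)+np.sin(th)*(Y-255); yy=-np.sin(th)*(X-650)+np.cos(th)*(Y-255)-c
    m=(X>x0)&(X<x1)&(abs(yy)<diam/2+12)&(abs(Z-zc)<diam/2+12)
    for a in np.arange(np.floor(xx[m].min()/10)*10,xx[m].max(),15):
        s=m&(abs(xx-a)<3)
        if s.sum()>60:
            lo,hi=np.percentile(yy[s],[2,98]); print("a %d off %.1f wid %.1f ztop %.1f"%(a,(lo+hi)/2,hi-lo,np.median(Z[s&(abs(yy-(lo+hi)/2)<diam*.2)])))
E
python3 - <<'E'
from rod import *
P=np.load("w5P.npy"); held(P,24,88,0,0,580,720,54.9)
go(564.5,316.6,85,265.5)
E
```

```text
a -65 off -5.8 wid 22.5 ztop 97.6
a -50 off -5.7 wid 22.6 ztop 97.5
a -35 off -5.6 wid 22.5 ztop 97.3
a -20 off -5.7 wid 22.1 ztop 97.2
a -5 off -5.8 wid 22.4 ztop 97.1
a 10 off -5.8 wid 22.6 ztop 96.9
tx 0.00 ty -0.61 tz -0.31 r [0.02 0.06 0.04]
```

apply_moves --deltas '[{"tx": 0,"ty": -0.58,"tz": 0,"rx": 0,"ry": 0,"rz": 0},{"tx": 0,"ty": -0.58,"tz": 1,"rx": 0,"ry": 0,"rz": 0},{"tx": 0,"ty": -0.58,"tz": 2.2,"rx": 0,"ry": 0,"rz": 0},{"tx": 0,"ty": -0.58,"tz": 3.2,"rx": 0,"ry": 0,"rz": 0},{"tx": 0,"ty": -0.58,"tz": 3.9,"rx": 0,"ry": 0,"rz": 0},{"tx": 0,"ty": -0.58,"tz": 4.3,"rx": 0,"ry": 0,"rz": 0},{"tx": 0,"ty": -0.58,"tz": 4.3,"rx": 0,"ry": 0,"rz": 0}]'

```text
time: 10.33
tcp_pos: [564.3, 316.4, 37.4]
tool_rot: [0.0, 0.999, -0.039, -0.001]
ft_force: [0.5, 0.3, -2.3]
grip_width: 0.265
gripper_force: 59.1
```

Run:
```python
from rod import *
o=r.observe(); print(o['tcp_pos'],o['ft_force'])
ci,im,P=snap("wrist"); held(P,24,45,0,0,580,720,54.9)
go(564.5+35.0*.997,316.6-35*.0785,37.5,265.5)
```

```text
[564.32950426 316.40668058  37.36383111] [ 0.47626978  0.32598388 -2.28384734]
a -65 off -0.2 wid 22.4 ztop 53.0
a -50 off 0.0 wid 22.4 ztop 52.9
a -35 off 0.1 wid 22.4 ztop 52.8
a -20 off 0.0 wid 45.9 ztop 52.6
a -5 off 0.0 wid 46.1 ztop 52.5
a 10 off -0.0 wid 46.0 ztop 52.3
a 25 off 0.1 wid 46.9 ztop nan
tx 3.48 ty -0.01 tz 0.06 r [0.03 0.04 0.04]
  return _methods._mean(a, axis=axis, dtype=dtype,
  ret = ret.dtype.type(ret / rcount)
```

apply_moves --deltas '[{"tx": 1,"ty": 0,"tz": 0,"rx": 0,"ry": 0,"rz": 0},{"tx": 2,"ty": 0,"tz": 0,"rx": 0,"ry": 0,"rz": 0},{"tx": 2.8,"ty": 0,"tz": 0,"rx": 0,"ry": 0,"rz": 0},{"tx": 3.5,"ty": 0,"tz": 0,"rx": 0,"ry": 0,"rz": 0},{"tx": 4.0,"ty": 0,"tz": 0,"rx": 0,"ry": 0,"rz": 0},{"tx": 4.0,"ty": 0,"tz": 0,"rx": 0,"ry": 0,"rz": 0}]'

```text
time: 10.88
tcp_pos: [606.4, 313.2, 38.5]
tool_rot: [-0.0, 0.999, -0.039, 0.0]
ft_force: [-0.6, -0.7, -2.1]
grip_width: 0.264
gripper_force: 59.1
```

apply_moves --deltas '[{"tx": 0.2,"ty": 0,"tz": 0,"rx": 0,"ry": 0,"rz": 0},{"tx": 0.4,"ty": 0,"tz": 0,"rx": 0,"ry": 0,"rz": 0},{"tx": 0.5,"ty": 0,"tz": 0,"rx": 0,"ry": 0,"rz": 0}]'

```text
time: 11.13
tcp_pos: [609.9, 313.1, 38.7]
tool_rot: [0.0, 0.999, -0.039, -0.0]
ft_force: [-0.3, 1.2, -1.6]
grip_width: 0.261
gripper_force: 59.1
```

apply_moves --deltas '[{"tx": 0.1,"ty": 0,"tz": 0.1,"rx": 0,"ry": 0,"rz": 0},{"tx": 0.2,"ty": 0,"tz": 0.1,"rx": 0,"ry": 0,"rz": 0},{"tx": 0.3,"ty": 0,"tz": 0.1,"rx": 0,"ry": 0,"rz": 0},{"tx": 0.3,"ty": 0,"tz": 0.1,"rx": 0,"ry": 0,"rz": 0}]'

```text
time: 11.47
tcp_pos: [610.2, 313.0, 37.4]
tool_rot: [0.0, 0.999, -0.038, -0.002]
ft_force: [-9.9, 0.8, 2.8]
grip_width: 0.262
gripper_force: 59.6
```

apply_moves --deltas '[{"tx": 0,"ty": 0,"tz": 0,"rx": 0,"ry": 0,"rz": 0},{"tx": 0,"ty": 0,"tz": 0,"rx": 0,"ry": 0,"rz": 0},{"tx": 0,"ty": 0,"tz": 0,"rx": 0,"ry": 0,"rz": 0},{"tx": 0,"ty": 0,"tz": -3,"rx": 0,"ry": 0,"rz": 0},{"tx": 0,"ty": 0,"tz": -7,"rx": 0,"ry": 0,"rz": 0},{"tx": 0,"ty": 0,"tz": -11,"rx": 0,"ry": 0,"rz": 0},{"tx": 0,"ty": 0,"tz": -15,"rx": 0,"ry": 0,"rz": 0},{"tx": 0,"ty": 0,"tz": -18,"rx": 0,"ry": 0,"rz": 0}]' --jaw 3.8

```text
time: 12.13
tcp_pos: [613.6, 313.0, 222.1]
tool_rot: [-0.001, 0.999, -0.039, 0.002]
ft_force: [-0.2, -0.2, 1.0]
grip_width: 0.446
gripper_force: 0.0
```

Run:
```python
from rod import *
print(r.observe()['tcp_pos'])
ci,im,P=snap("wrist"); save("w6",im); np.save("w6P.npy",P); held(P,24,45,0,0,570,780,54.9)
rod(P,18,140,195,400,600); rod(P,12,85,130,380,580)
go(438,170,110,267)
```

```text
[613.62008699 312.98146508 222.07268535]
a -55 off -0.2 wid 22.9 ztop 52.8
a -40 off -0.2 wid 22.6 ztop 52.7
a -25 off -0.1 wid 45.4 ztop 52.1
a -10 off -0.1 wid 45.2 ztop 51.9
a 5 off 0.3 wid 45.5 ztop 51.8
a 20 off -0.1 wid 45.8 ztop 51.9
a 35 off -0.0 wid 45.3 ztop 51.9
a 50 off -0.3 wid 45.6 ztop 51.8
a 65 off 0.4 wid 46.9 ztop 68.7
a 80 off 0.0 wid 45.2 ztop 51.7
a 95 off 0.1 wid 46.1 ztop 61.5
ang -4.55 front [568.7 169.1] len 109.7 wid 17.4 centre [493.  175.1] grasp [437.1 179.6] ztop 17.7
ang -0.88 front [551.9 109.3] len 109.9 wid 11.4 centre [475.9 110.5] grasp [419.9 111.4] ztop 12.0
tx -16.64 ty 15.77 tz 11.55 r [-0.35 -0.61 -1.47]
```

View pics/w6.png

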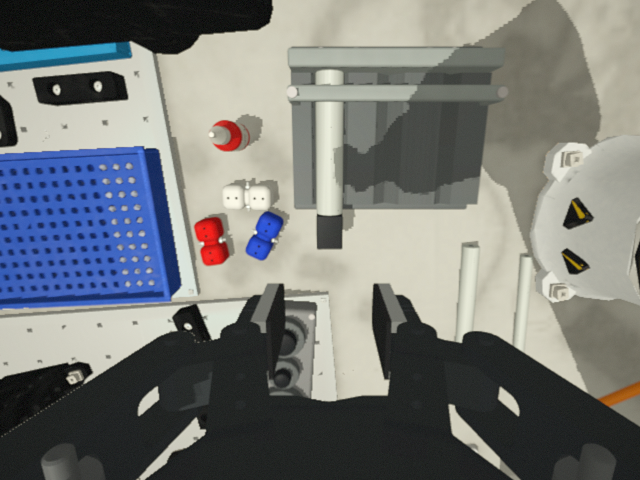

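Thick rod home: its front meets the stop plate at (330,68), with no gap. Next is the mid rod.

Run:
```python
from h import *
go(440,179.5,110,265.5)
```

```text
tx -16.52 ty 14.81 tz 11.55 r [-0.35 -0.61  0.03]
```

apply_moves --deltas '[{"tx": -2.5,"ty": 2.2,"tz": 0,"rx": 0,"ry": 0,"rz": 0},{"tx": -5.2,"ty": 4.7,"tz": 0,"rx": 0,"ry": 0,"rz": 0},{"tx": -8,"ty": 7.2,"tz": 1,"rx": 0,"ry": 0,"rz": 0},{"tx": -10.6,"ty": 9.6,"tz": 3,"rx": 0,"ry": 0,"rz": 0},{"tx": -13,"ty": 11.8,"tz": 5,"rx": 0,"ry": 0,"rz": 0},{"tx": -15,"ty": 13.5,"tz": 8,"rx": 0,"ry": 0,"rz": 0},{"tx": -16.5,"ty": 14.8,"tz": 10.5,"rx": 0,"ry": 0,"rz": 0},{"tx": -16.5,"ty": 14.8,"tz": 11.5,"rx": 0,"ry": 0,"rz": 0}]' --jaw 4.5

```text
time: 12.85
tcp_pos: [432.0, 175.2, 99.5]
tool_rot: [0.001, 0.999, -0.039, -0.002]
ft_force: [-1.0, -0.2, 0.2]
grip_width: 0.525
gripper_force: 0.0
```

Run:
```python
from rod import *
print(r.observe()['tcp_pos'])
ci,im,P=snap("wrist"); save("w7",im); rod(P,18,140,205,415,600)
go(440,179.5,6,265.5)
```

```text
[431.95620859 175.24410233  99.52573141]
ang -2.83 front [567.8 168.1] len 150.4 wid 16.7 centre [491.9 171.8] grasp [436.  174.6] ztop 17.9
tx 0.64 ty -0.39 tz 9.33 r [ 0.13  0.23 -0.01]
```

Run:
```python
from h import *
go(438.5,174.5,5,267.2)
```

```text
tx 0.53 ty 0.12 tz 9.43 r [ 0.13  0.23 -1.71]
```

apply_moves --deltas '[{"tx": 0.5,"ty": 0.1,"tz": 3,"rx": 0,"ry": 0,"rz": -1.7},{"tx": 0.5,"ty": 0.1,"tz": 6,"rx": 0,"ry": 0,"rz": -1.7},{"tx": 0.5,"ty": 0.1,"tz": 8,"rx": 0,"ry": 0,"rz": -1.7},{"tx": 0.5,"ty": 0.1,"tz": 8.5,"rx": 0,"ry": 0,"rz": -1.7},{"tx": 0.5,"ty": 0.1,"tz": 8.5,"rx": 0,"ry": 0,"rz": -1.7},{"tx": 0.5,"ty": 0.1,"tz": 8.5,"rx": 0,"ry": 0,"rz": -1.7}]'

```text
time: 13.4
tcp_pos: [443.3, 177.4, 19.0]
tool_rot: [-0.0, 1.0, -0.024, 0.001]
ft_force: [-0.4, 0.3, 0.1]
grip_width: 0.53
gripper_force: 0.0
```

Run:
```python
from rod import *
print(r.observe()['tcp_pos'])
ci,im,P=snap("wrist"); rod(P,18,140,205,445,600)
go(438.5,174.5,5,267.2)
```

```text
[443.25714858 177.43158953  18.9754935 ]
ang -2.87 front [560.1 168.7] len 114.7 wid 16.4 centre [484.2 172.5] grasp [428.2 175.3] ztop 17.7
tx -0.49 ty 0.33 tz 1.44 r [-0.06 -0.14  0.05]
```

apply_moves --deltas '[{"tx": -0.5,"ty": 0.3,"tz": 0.7,"rx": 0,"ry": 0,"rz": 0},{"tx": -0.5,"ty": 0.3,"tz": 1.3,"rx": 0,"ry": 0,"rz": 0},{"tx": -0.5,"ty": 0.3,"tz": 1.3,"rx": 0,"ry": 0,"rz": 0}]'

```text
time: 13.7
tcp_pos: [436.0, 173.7, 4.1]
tool_rot: [0.0, 1.0, -0.024, -0.0]
ft_force: [-0.1, -0.0, -0.5]
grip_width: 0.528
gripper_force: 0.0
```

apply_moves --deltas '[{"tx": 0,"ty": 0,"tz": 0,"rx": 0,"ry": 0,"rz": 0},{"tx": 0,"ty": 0,"tz": 0,"rx": 0,"ry": 0,"rz": 0},{"tx": 0,"ty": 0,"tz": 0,"rx": 0,"ry": 0,"rz": 0},{"tx": 0,"ty": 0,"tz": 0,"rx": 0,"ry": 0,"rz": 0},{"tx": 0,"ty": 0,"tz": 0,"rx": 0,"ry": 0,"rz": 0},{"tx": 0,"ty": 0,"tz": 0,"rx": 0,"ry": 0,"rz": 0}]' --jaw 0.5

```text
time: 14.2
tcp_pos: [437.0, 174.1, 5.1]
tool_rot: [-0.0, 1.0, -0.024, 0.0]
ft_force: [-1.3, -1.5, 5.5]
grip_width: 0.188
gripper_force: 59.8
```

Run:
```python
from h import *
go(558.5,265.2,82,265.5)
```

```text
tx 11.71 ty -9.68 tz -7.68 r [-0.02 -0.04  1.74]
```

apply_moves --deltas '[{"tx": 0,"ty": 0,"tz": -1,"rx": 0,"ry": 0,"rz": 0},{"tx": 0,"ty": 0,"tz": -3.5,"rx": 0,"ry": 0,"rz": 0},{"tx": 1,"ty": -0.8,"tz": -6.5,"rx": 0,"ry": 0,"rz": 0},{"tx": 3.5,"ty": -2.8,"tz": -7.7,"rx": 0,"ry": 0,"rz": 0.5},{"tx": 6.2,"ty": -5,"tz": -7.7,"rx": 0,"ry": 0,"rz": 1.7},{"tx": 8.9,"ty": -7.3,"tz": -7.7,"rx": 0,"ry": 0,"rz": 1.7},{"tx": 11,"ty": -9,"tz": -7.7,"rx": 0,"ry": 0,"rz": 1.7},{"tx": 11.7,"ty": -9.7,"tz": -7.7,"rx": 0,"ry": 0,"rz": 1.7}]'

```text
time: 14.87
tcp_pos: [560.9, 267.3, 81.6]
tool_rot: [-0.0, 0.999, -0.039, 0.001]
ft_force: [-0.0, -1.0, -1.1]
grip_width: 0.189
gripper_force: 59.1
```

apply_moves --deltas '[{"tx": 0,"ty": 0,"tz": 0,"rx": 0,"ry": 0,"rz": 0},{"tx": 0,"ty": 0,"tz": 0,"rx": 0,"ry": 0,"rz": 0}]'

```text
time: 15.03
tcp_pos: [557.4, 264.9, 81.1]
tool_rot: [0.001, 0.999, -0.039, -0.001]
ft_force: [0.1, -1.0, -1.3]
grip_width: 0.195
gripper_force: 59.1
```

Run:
```python
from rod import *
o=r.observe(); print(o['tcp_pos'],o['grip_width'],o['gripper_force'])
ci,im,P=snap("wrist"); save("w8",im); held(P,18,85,0,0,570,720,3.0)
```

```text
[557.40305306 264.92345747  81.12253724] 0.19450822304480478 59.12883996963501
a -75 off -0.0 wid 17.2 ztop 93.0
a -60 off 0.3 wid 16.8 ztop 92.8
a -45 off 0.1 wid 17.2 ztop 92.8
a -30 off 0.2 wid 17.0 ztop 92.7
a -15 off 0.0 wid 16.8 ztop 92.6
a 0 off 0.2 wid 16.8 ztop 92.5
a 15 off 0.2 wid 17.0 ztop 92.4
```

apply_moves --deltas '[{"tx": 0,"ty": -0.02,"tz": 1,"rx": 0,"ry": 0,"rz": 0},{"tx": 0,"ty": -0.02,"tz": 2.2,"rx": 0,"ry": 0,"rz": 0},{"tx": 0,"ty": -0.02,"tz": 3.2,"rx": 0,"ry": 0,"rz": 0},{"tx": 0,"ty": -0.02,"tz": 3.9,"rx": 0,"ry": 0,"rz": 0},{"tx": 0,"ty": -0.02,"tz": 4.2,"rx": 0,"ry": 0,"rz": 0},{"tx": 0,"ty": -0.02,"tz": 4.2,"rx": 0,"ry": 0,"rz": 0},{"tx": 0,"ty": -0.02,"tz": 4.2,"rx": 0,"ry": 0,"rz": 0}]'

```text
time: 15.67
tcp_pos: [558.1, 265.4, 39.5]
tool_rot: [0.0, 0.999, -0.039, -0.0]
ft_force: [-0.5, -0.2, -0.6]
grip_width: 0.191
gripper_force: 59.2
```

Run:
```python
from rod import *
o=r.observe(); print(o['tcp_pos'],o['grip_width'],o['gripper_force'],o['ft_force'])
ci,im,P=snap("wrist"); held(P,18,45,0,0,570,660,3.0)
```

```text
[558.09521878 265.37438619  39.51850892] 0.19117438516716545 59.15412962436676 [-0.47377445 -0.21027999 -0.57246063]
a -75 off 0.5 wid 17.0 ztop 51.5
a -60 off 0.6 wid 17.1 ztop 51.3
a -45 off 0.6 wid 16.9 ztop 51.2
a -30 off 0.6 wid 17.0 ztop 51.1
a -15 off 0.0 wid 40.3 ztop 51.1
a 0 off -0.0 wid 40.2 ztop 51.1
```

apply_moves --deltas '[{"tx": 1,"ty": 0.05,"tz": 0.1,"rx": 0,"ry": 0,"rz": 0},{"tx": 2,"ty": 0.05,"tz": 0.1,"rx": 0,"ry": 0,"rz": 0},{"tx": 2.8,"ty": 0.05,"tz": 0.1,"rx": 0,"ry": 0,"rz": 0},{"tx": 3.5,"ty": 0.05,"tz": 0.1,"rx": 0,"ry": 0,"rz": 0},{"tx": 4.0,"ty": 0.05,"tz": 0.1,"rx": 0,"ry": 0,"rz": 0},{"tx": 4.2,"ty": 0.05,"tz": 0.1,"rx": 0,"ry": 0,"rz": 0},{"tx": 4.4,"ty": 0.05,"tz": 0.1,"rx": 0,"ry": 0,"rz": 0},{"tx": 4.4,"ty": 0.05,"tz": 0.1,"rx": 0,"ry": 0,"rz": 0}]'

```text
time: 16.38
tcp_pos: [602.3, 261.4, 38.5]
tool_rot: [0.0, 0.999, -0.039, -0.0]
ft_force: [0.3, -0.4, -0.8]
grip_width: 0.19
gripper_force: 59.2
```

apply_moves --deltas '[{"tx": 0.1,"ty": 0,"tz": 0.1,"rx": 0,"ry": 0,"rz": 0},{"tx": 0.2,"ty": 0,"tz": 0.1,"rx": 0,"ry": 0,"rz": 0},{"tx": 0.3,"ty": 0,"tz": 0.1,"rx": 0,"ry": 0,"rz": 0},{"tx": 0.3,"ty": 0,"tz": 0.1,"rx": 0,"ry": 0,"rz": 0}]'

```text
time: 16.72
tcp_pos: [604.4, 261.3, 37.6]
tool_rot: [0.0, 0.999, -0.039, -0.001]
ft_force: [-2.2, -0.5, -1.2]
grip_width: 0.195
gripper_force: 59.2
```

apply_moves --deltas '[{"tx": 0.1,"ty": 0,"tz": 0,"rx": 0,"ry": 0,"rz": 0},{"tx": 0.2,"ty": 0,"tz": 0,"rx": 0,"ry": 0,"rz": 0},{"tx": 0.3,"ty": 0,"tz": 0,"rx": 0,"ry": 0,"rz": 0},{"tx": 0.3,"ty": 0,"tz": 0,"rx": 0,"ry": 0,"rz": 0}]'

```text
time: 17.05
tcp_pos: [604.4, 261.1, 37.1]
tool_rot: [0.0, 0.999, -0.038, -0.003]
ft_force: [-11.7, -0.2, 3.5]
grip_width: 0.19
gripper_force: 59.8
```

apply_moves --deltas '[{"tx": 0,"ty": 0,"tz": 0,"rx": 0,"ry": 0,"rz": 0},{"tx": 0,"ty": 0,"tz": 0,"rx": 0,"ry": 0,"rz": 0},{"tx": 0,"ty": 0,"tz": 0,"rx": 0,"ry": 0,"rz": 0},{"tx": 0,"ty": 0,"tz": -3,"rx": 0,"ry": 0,"rz": 0},{"tx": 0,"ty": 0,"tz": -7,"rx": 0,"ry": 0,"rz": 0},{"tx": -1,"ty": 1,"tz": -10,"rx": 0,"ry": 0,"rz": 0},{"tx": -3,"ty": 3,"tz": -12,"rx": 0,"ry": 0,"rz": 0},{"tx": -5,"ty": 5,"tz": -12,"rx": 0,"ry": 0,"rz": 0}]' --jaw 3.2

```text
time: 17.72
tcp_pos: [556.9, 215.9, 163.2]
tool_rot: [-0.002, 0.999, -0.039, 0.004]
ft_force: [0.1, 0.1, 0.5]
grip_width: 0.375
gripper_force: 0.0
```

Run:
```python
from h import *
go(422,111.5,110,269.1)
```

```text
tx -12.69 ty 11.47 tz 5.16 r [-0.2  -0.5  -3.53]
```

apply_moves --deltas '[{"tx": -2.5,"ty": 2.2,"tz": 0.5,"rx": 0,"ry": 0,"rz": -1},{"tx": -5,"ty": 4.5,"tz": 1.5,"rx": 0,"ry": 0,"rz": -2},{"tx": -7.5,"ty": 6.8,"tz": 3,"rx": 0,"ry": 0,"rz": -3.5},{"tx": -10,"ty": 9,"tz": 4,"rx": 0,"ry": 0,"rz": -3.5},{"tx": -12,"ty": 10.8,"tz": 5,"rx": 0,"ry": 0,"rz": -3.5},{"tx": -12.7,"ty": 11.5,"tz": 5.2,"rx": 0,"ry": 0,"rz": -3.5},{"tx": -12.7,"ty": 11.5,"tz": 5.2,"rx": 0,"ry": 0,"rz": -3.5},{"tx": -12.7,"ty": 11.5,"tz": 5.2,"rx": 0,"ry": 0,"rz": -3.5}]' --jaw 4

```text
time: 18.38
tcp_pos: [420.1, 110.6, 106.7]
tool_rot: [-0.0, 1.0, -0.009, 0.001]
ft_force: [0.7, -0.2, 1.0]
grip_width: 0.467
gripper_force: 0.0
```

apply_moves --deltas '[{"tx": 0,"ty": 0,"tz": 0,"rx": 0,"ry": 0,"rz": 0},{"tx": 0,"ty": 0,"tz": 0,"rx": 0,"ry": 0,"rz": 0}]'

```text
time: 18.55
tcp_pos: [420.5, 111.2, 106.4]
tool_rot: [-0.0, 1.0, -0.008, 0.001]
ft_force: [0.3, 0.2, 0.8]
grip_width: 0.467
gripper_force: 0.0
```

Run:
```python
from rod import *
print(r.observe()['tcp_pos'])
ci,im,P=snap("wrist"); save("w9",im); rod(P,12,80,140,400,600)
go(422,111.5,4,269.1)
```

```text
[420.51427856 111.15751657 106.41152895]
ang -0.82 front [551.2 108. ] len 150.6 wid 11.2 centre [475.2 109. ] grasp [419.2 109.8] ztop 12.0
tx 0.17 ty -0.04 tz 10.22 r [-0.02 -0.07 -0.03]
```

apply_moves --deltas '[{"tx": 0.1,"ty": 0.13,"tz": 3,"rx": 0,"ry": 0,"rz": 0},{"tx": 0.1,"ty": 0.13,"tz": 6.5,"rx": 0,"ry": 0,"rz": 0},{"tx": 0.1,"ty": 0.13,"tz": 9,"rx": 0,"ry": 0,"rz": 0},{"tx": 0.1,"ty": 0.13,"tz": 10.3,"rx": 0,"ry": 0,"rz": 0},{"tx": 0.1,"ty": 0.13,"tz": 10.3,"rx": 0,"ry": 0,"rz": 0},{"tx": 0.1,"ty": 0.13,"tz": 10.3,"rx": 0,"ry": 0,"rz": 0}]'

```text
time: 19.1
tcp_pos: [419.9, 109.4, 2.2]
tool_rot: [0.0, 1.0, -0.008, -0.001]
ft_force: [-0.3, 0.9, 0.5]
grip_width: 0.471
gripper_force: 0.0
```

apply_moves --deltas '[{"tx": 0,"ty": 0,"tz": 0,"rx": 0,"ry": 0,"rz": 0},{"tx": 0,"ty": 0,"tz": 0,"rx": 0,"ry": 0,"rz": 0},{"tx": 0,"ty": 0,"tz": 0,"rx": 0,"ry": 0,"rz": 0},{"tx": 0,"ty": 0,"tz": 0,"rx": 0,"ry": 0,"rz": 0},{"tx": 0,"ty": 0,"tz": 0,"rx": 0,"ry": 0,"rz": 0},{"tx": 0,"ty": 0,"tz": 0,"rx": 0,"ry": 0,"rz": 0}]' --jaw 0

```text
time: 19.6
tcp_pos: [420.7, 109.4, 3.7]
tool_rot: [-0.0, 1.0, -0.008, 0.001]
ft_force: [-0.1, 0.6, 6.9]
grip_width: 0.111
gripper_force: 59.8
```

Run:
```python
from h import *
go(554.4,213.4,82,265.5)
```

```text
tx 13.22 ty -10.63 tz -7.79 r [-0.05 -0.12  3.55]
```

apply_moves --deltas '[{"tx": 0,"ty": 0,"tz": -1,"rx": 0,"ry": 0,"rz": 0},{"tx": 0,"ty": 0,"tz": -3.5,"rx": 0,"ry": 0,"rz": 0},{"tx": 1,"ty": -0.8,"tz": -6.5,"rx": 0,"ry": 0,"rz": 0},{"tx": 3.5,"ty": -2.8,"tz": -7.8,"rx": 0,"ry": 0,"rz": 1},{"tx": 6.5,"ty": -5.2,"tz": -7.8,"rx": 0,"ry": 0,"rz": 2},{"tx": 9.5,"ty": -7.7,"tz": -7.8,"rx": 0,"ry": 0,"rz": 3.5},{"tx": 12,"ty": -9.7,"tz": -7.8,"rx": 0,"ry": 0,"rz": 3.5},{"tx": 13.2,"ty": -10.6,"tz": -7.8,"rx": 0,"ry": 0,"rz": 3.5}]'

```text
time: 20.27
tcp_pos: [556.3, 215.2, 81.1]
tool_rot: [-0.001, 0.999, -0.038, 0.001]
ft_force: [-0.0, -0.3, -0.2]
grip_width: 0.115
gripper_force: 59.1
```

apply_moves --deltas '[{"tx": 0,"ty": 0,"tz": 0,"rx": 0,"ry": 0,"rz": 0},{"tx": 0,"ty": 0,"tz": 0,"rx": 0,"ry": 0,"rz": 0}]'

```text
time: 20.43
tcp_pos: [553.2, 212.9, 80.4]
tool_rot: [0.0, 0.999, -0.039, -0.001]
ft_force: [-0.2, 0.1, 0.0]
grip_width: 0.118
gripper_force: 59.1
```

Run:
```python
from rod import *
o=r.observe(); print(o['tcp_pos'],o['grip_width'],o['gripper_force'])
ci,im,P=snap("wrist"); save("w10",im); held(P,12,84,0,0,570,720,-49.0)
```

```text
[553.24341211 212.89238574  80.43051653] 0.11757527893196935 59.056681394577026
a -65 off -0.3 wid 11.5 ztop 87.8
a -50 off -0.1 wid 11.6 ztop 87.7
a -35 off -0.1 wid 11.2 ztop 87.6
a -20 off -0.0 wid 11.7 ztop 87.5
a -5 off -0.0 wid 11.3 ztop 87.4
a 10 off 0.0 wid 11.7 ztop 87.4
```

View pics/w10.png

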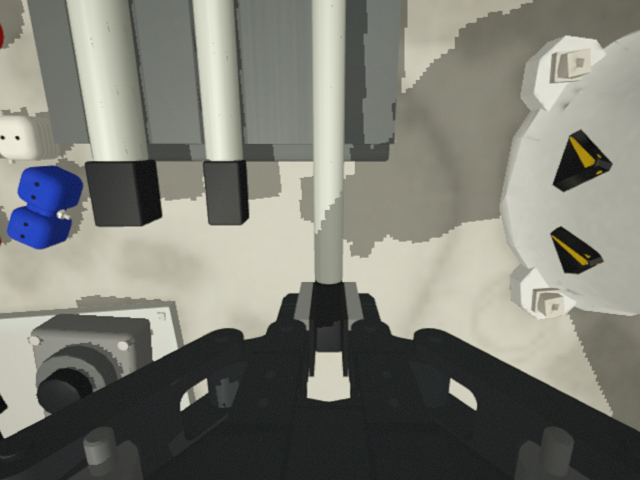

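The thick and mid grips line up outside the entry end, at rows 225 and 223. The thin rod is aligned over its groove.

apply_moves --deltas '[{"tx": 0,"ty": 0,"tz": 1,"rx": 0,"ry": 0,"rz": 0},{"tx": 0,"ty": 0,"tz": 2.2,"rx": 0,"ry": 0,"rz": 0},{"tx": 0,"ty": 0,"tz": 3.2,"rx": 0,"ry": 0,"rz": 0},{"tx": 0,"ty": 0,"tz": 3.8,"rx": 0,"ry": 0,"rz": 0},{"tx": 0,"ty": 0,"tz": 4.1,"rx": 0,"ry": 0,"rz": 0},{"tx": 0,"ty": 0,"tz": 4.1,"rx": 0,"ry": 0,"rz": 0},{"tx": 0,"ty": 0,"tz": 4.1,"rx": 0,"ry": 0,"rz": 0}]'

```text
time: 21.07
tcp_pos: [553.4, 212.7, 39.9]
tool_rot: [0.0, 0.999, -0.039, 0.0]
ft_force: [0.9, -0.1, 0.1]
grip_width: 0.118
gripper_force: 59.1
```

Run:
```python
from rod import *
o=r.observe(); print(o['tcp_pos'],o['grip_width'],o['gripper_force'],o['ft_force'])
ci,im,P=snap("wrist"); held(P,12,45,0,0,570,660,-49.0)
```

```text
[553.43603815 212.65826553  39.93035333] 0.11750199711171805 59.06338155269623 [ 0.8770209  -0.05554164  0.10983942]
a -65 off -0.1 wid 11.5 ztop 47.2
a -50 off -0.3 wid 11.6 ztop 47.2
a -35 off -0.3 wid 11.2 ztop 47.2
a -20 off 0.0 wid 34.5 ztop 47.2
a -5 off 0.0 wid 34.4 ztop 47.0
a 10 off -0.0 wid 34.5 ztop 47.0
```

apply_moves --deltas '[{"tx": 1,"ty": 0,"tz": 0.1,"rx": 0,"ry": 0,"rz": 0},{"tx": 2,"ty": 0,"tz": 0.1,"rx": 0,"ry": 0,"rz": 0},{"tx": 2.8,"ty": 0,"tz": 0.1,"rx": 0,"ry": 0,"rz": 0},{"tx": 3.5,"ty": 0,"tz": 0.1,"rx": 0,"ry": 0,"rz": 0},{"tx": 4.0,"ty": 0,"tz": 0.1,"rx": 0,"ry": 0,"rz": 0},{"tx": 4.2,"ty": 0,"tz": 0.1,"rx": 0,"ry": 0,"rz": 0},{"tx": 4.4,"ty": 0,"tz": 0.1,"rx": 0,"ry": 0,"rz": 0},{"tx": 4.5,"ty": 0,"tz": 0.1,"rx": 0,"ry": 0,"rz": 0}]'

```text
time: 21.78
tcp_pos: [598.4, 209.4, 38.7]
tool_rot: [-0.0, 0.999, -0.039, -0.0]
ft_force: [-1.8, 1.9, 0.9]
grip_width: 0.115
gripper_force: 59.3
```

apply_moves --deltas '[{"tx": 0.1,"ty": 0,"tz": 0.1,"rx": 0,"ry": 0,"rz": 0},{"tx": 0.2,"ty": 0,"tz": 0.1,"rx": 0,"ry": 0,"rz": 0},{"tx": 0.3,"ty": 0,"tz": 0.1,"rx": 0,"ry": 0,"rz": 0},{"tx": 0.3,"ty": 0,"tz": 0.1,"rx": 0,"ry": 0,"rz": 0}]'

```text
time: 22.12
tcp_pos: [600.3, 209.3, 38.3]
tool_rot: [-0.0, 0.999, -0.039, -0.001]
ft_force: [-5.6, 0.6, 7.8]
grip_width: 0.116
gripper_force: 60.0
```

apply_moves --deltas '[{"tx": 0.1,"ty": 0,"tz": -0.05,"rx": 0,"ry": 0,"rz": 0},{"tx": 0.2,"ty": 0,"tz": -0.05,"rx": 0,"ry": 0,"rz": 0},{"tx": 0.2,"ty": 0,"tz": -0.05,"rx": 0,"ry": 0,"rz": 0}]'

```text
time: 22.37
tcp_pos: [601.1, 209.2, 38.5]
tool_rot: [-0.0, 0.999, -0.039, -0.002]
ft_force: [-9.1, 1.0, 7.5]
grip_width: 0.113
gripper_force: 60.1
```

apply_moves --deltas '[{"tx": 0.1,"ty": 0,"tz": -0.05,"rx": 0,"ry": 0,"rz": 0},{"tx": 0.2,"ty": 0,"tz": -0.05,"rx": 0,"ry": 0,"rz": 0},{"tx": 0.2,"ty": 0,"tz": -0.05,"rx": 0,"ry": 0,"rz": 0}]'

```text
time: 22.62
tcp_pos: [601.1, 209.2, 38.5]
tool_rot: [-0.0, 0.999, -0.038, -0.004]
ft_force: [-14.7, 2.7, 8.8]
grip_width: 0.114
gripper_force: 60.2
```

Stop contact: the force rose with no movement. Release and look.

apply_moves --deltas '[{"tx": 0,"ty": 0,"tz": 0,"rx": 0,"ry": 0,"rz": 0},{"tx": 0,"ty": 0,"tz": 0,"rx": 0,"ry": 0,"rz": 0},{"tx": 0,"ty": 0,"tz": 0,"rx": 0,"ry": 0,"rz": 0},{"tx": 0,"ty": 0,"tz": -3,"rx": 0,"ry": 0,"rz": 0},{"tx": 0,"ty": 0,"tz": -7,"rx": 0,"ry": 0,"rz": 0},{"tx": 0,"ty": -1,"tz": -11,"rx": 0,"ry": 0,"rz": 0},{"tx": 0,"ty": -3,"tz": -14,"rx": 0,"ry": 0,"rz": 0},{"tx": 0,"ty": -4,"tz": -16,"rx": 0,"ry": 0,"rz": 0}]' --jaw 2.8

```text
time: 23.28
tcp_pos: [609.8, 249.9, 203.1]
tool_rot: [-0.001, 0.999, -0.039, 0.003]
ft_force: [0.0, 0.2, -0.3]
grip_width: 0.328
gripper_force: 0.0
```

apply_moves --deltas '[{"tx": 0,"ty": 0,"tz": 0,"rx": 0,"ry": 0,"rz": 0},{"tx": 0,"ty": 0,"tz": 0,"rx": 0,"ry": 0,"rz": 0},{"tx": 0,"ty": 0,"tz": 0,"rx": 0,"ry": 0,"rz": 0}]' --jaw 0

```text
time: 23.53
tcp_pos: [608.3, 248.2, 197.5]
tool_rot: [0.0, 0.999, -0.039, -0.0]
ft_force: [-0.4, -0.4, 0.2]
grip_width: -0.001
gripper_force: 0.0
```

Run:
```python
from rod import *
print(r.observe()['tcp_pos'])
ci,im,P=snap("wrist"); save("w11",cv2.resize(im[0:280,240:560],None,fx=2.1,fy=2.1,interpolation=cv2.INTER_CUBIC))
for c,dm in((54.9,24),(3,18),(-49,12)): print(c); held(P,dm,45,0,0,570,690,c)
go(492.5,368,75,262)
```

```text
[608.33095385 248.23107634 197.53701935]
54.9
a -55 off -0.6 wid 23.1 ztop 52.7
a -40 off -0.6 wid 23.0 ztop 52.6
a -25 off -0.3 wid 45.5 ztop 52.2
a -10 off 0.1 wid 45.8 ztop 52.1
a 5 off 0.2 wid 45.6 ztop 52.2
a 20 off 0.2 wid 46.2 ztop 51.9
a 35 off -0.8 wid 45.1 ztop 51.9
3
a -55 off -0.4 wid 17.1 ztop 49.7
a -40 off -0.1 wid 17.8 ztop 49.6
a -25 off -0.3 wid 39.8 ztop 49.1
a -10 off 0.0 wid 40.1 ztop 49.3
a 5 off -0.1 wid 39.6 ztop 49.0
a 20 off 0.1 wid 39.9 ztop 49.1
a 35 off -0.1 wid 39.4 ztop 49.2
-49
a -55 off 0.2 wid 11.4 ztop 46.7
a -40 off 0.1 wid 11.7 ztop 46.7
a -25 off -0.1 wid 33.7 ztop 46.4
a -10 off 0.1 wid 34.7 ztop 46.4
a 5 off 0.2 wid 35.1 ztop 46.2
a 20 off -0.0 wid 34.4 ztop 46.3
a 35 off 0.2 wid 34.8 ztop 46.3
tx -12.43 ty -11.08 tz 12.21 r [0.08 0.11 3.52]
```

View pics/w11.png

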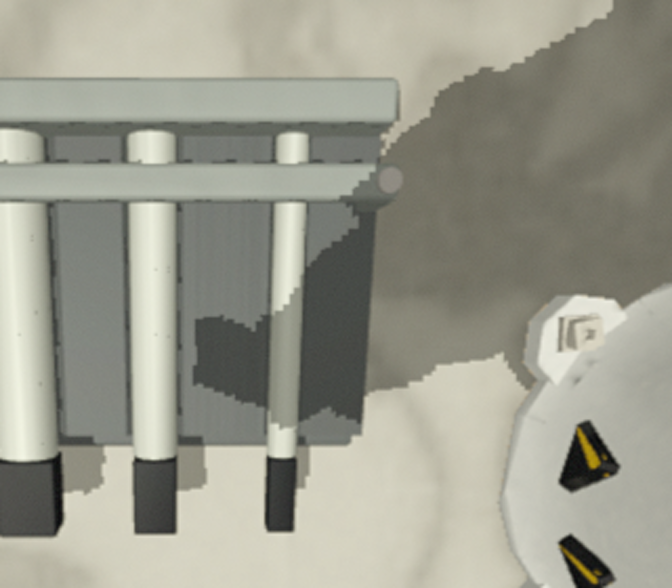

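All three rods lie in their own grooves against the stop: front ends at row 130 under the plate, grips outside and aligned at row 533. Now the middle key.

apply_moves --deltas '[{"tx": -2.5,"ty": -2.2,"tz": 0,"rx": 0,"ry": 0,"rz": 1},{"tx": -5,"ty": -4.5,"tz": 0,"rx": 0,"ry": 0,"rz": 2},{"tx": -7.5,"ty": -6.7,"tz": 1,"rx": 0,"ry": 0,"rz": 3.5},{"tx": -10,"ty": -8.9,"tz": 3,"rx": 0,"ry": 0,"rz": 3.5},{"tx": -12,"ty": -10.7,"tz": 6,"rx": 0,"ry": 0,"rz": 3.5},{"tx": -12.4,"ty": -11.1,"tz": 9,"rx": 0,"ry": 0,"rz": 3.5},{"tx": -12.4,"ty": -11.1,"tz": 12,"rx": 0,"ry": 0,"rz": 3.5},{"tx": -12.4,"ty": -11.1,"tz": 12.2,"rx": 0,"ry": 0,"rz": 3.5}]'

```text
time: 24.25
tcp_pos: [489.2, 366.2, 69.2]
tool_rot: [0.004, 0.998, -0.069, -0.004]
ft_force: [-1.9, -1.8, 0.4]
grip_width: -0.003
gripper_force: 0.0
```

apply_moves --deltas '[{"tx": 0,"ty": 0,"tz": 0,"rx": 0,"ry": 0,"rz": 0},{"tx": 0,"ty": 0,"tz": 0,"rx": 0,"ry": 0,"rz": 0}]'

```text
time: 24.42
tcp_pos: [493.9, 368.4, 77.3]
tool_rot: [0.0, 0.998, -0.07, -0.0]
ft_force: [-0.3, -0.6, 0.9]
grip_width: 0.001
gripper_force: 0.0
```

Run:
```python
from h import *
print(r.observe()['tcp_pos'])
ci,im,P=snap("wrist"); save("w12",cv2.resize(im[150:350,220:440],None,fx=2.5,fy=2.5))
go(493,368,52,262)
```

```text
[493.87264671 368.42436063  77.27064854]
tx -0.14 ty 0.11 tz 2.63 r [-0.07 -0.08 -0.02]
```

View pics/w12.png

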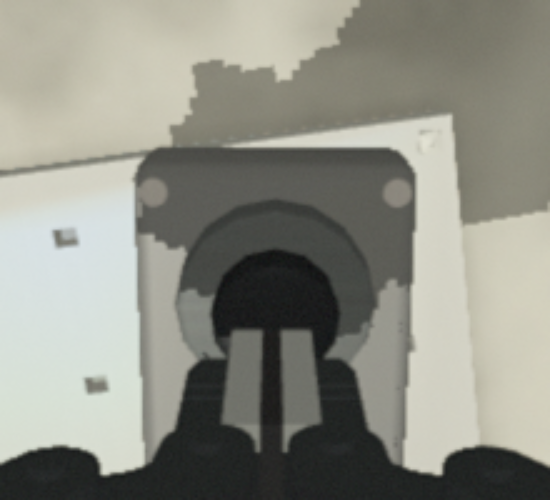

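The fingertip is over the middle key, at about (272,313) in the crop. I'll shift 4 mm forward and press.

apply_moves --deltas '[{"tx": 0.4,"ty": 0,"tz": 0.8,"rx": 0,"ry": 0,"rz": 0},{"tx": 0.4,"ty": 0,"tz": 1.5,"rx": 0,"ry": 0,"rz": 0},{"tx": 0.4,"ty": 0,"tz": 1.9,"rx": 0,"ry": 0,"rz": 0},{"tx": 0.4,"ty": 0,"tz": 2.2,"rx": 0,"ry": 0,"rz": 0},{"tx": 0.4,"ty": 0,"tz": 2.45,"rx": 0,"ry": 0,"rz": 0},{"tx": 0.4,"ty": 0,"tz": 2.6,"rx": 0,"ry": 0,"rz": 0},{"tx": 0.4,"ty": 0,"tz": 2.6,"rx": 0,"ry": 0,"rz": 0}]'

```text
time: 25.05
tcp_pos: [498.1, 368.3, 52.5]
tool_rot: [-0.0, 0.998, -0.07, 0.001]
ft_force: [0.1, -2.8, 10.5]
grip_width: 0.003
gripper_force: 4.9
```

apply_moves --deltas '[{"tx": 0,"ty": 0,"tz": 0.1,"rx": 0,"ry": 0,"rz": 0},{"tx": 0,"ty": 0,"tz": 0.2,"rx": 0,"ry": 0,"rz": 0},{"tx": 0,"ty": 0,"tz": 0.2,"rx": 0,"ry": 0,"rz": 0}]'

```text
time: 25.3
tcp_pos: [498.2, 368.3, 52.3]
tool_rot: [-0.001, 0.998, -0.07, 0.002]
ft_force: [-4.0, -4.8, 20.5]
grip_width: -0.003
gripper_force: 10.2
```

apply_moves --deltas '[{"tx": 0,"ty": 0,"tz": -1,"rx": 0,"ry": 0,"rz": 0},{"tx": 0,"ty": 0,"tz": -2.5,"rx": 0,"ry": 0,"rz": 0},{"tx": 0,"ty": 0,"tz": -3,"rx": 0,"ry": 0,"rz": 0},{"tx": -2.5,"ty": 0,"tz": -3,"rx": 0,"ry": 0,"rz": 0},{"tx": -5.5,"ty": 0,"tz": -3,"rx": 0,"ry": 0,"rz": 0},{"tx": -8,"ty": 0,"tz": -3,"rx": 0,"ry": 0,"rz": 0},{"tx": -8.6,"ty": 0,"tz": -3,"rx": 0,"ry": 0,"rz": 0},{"tx": -8.6,"ty": 0,"tz": -3,"rx": 0,"ry": 0,"rz": 0}]'

```text
time: 25.97
tcp_pos: [410.6, 380.4, 78.5]
tool_rot: [0.0, 0.998, -0.068, -0.0]
ft_force: [1.0, -0.2, 0.3]
grip_width: -0.001
gripper_force: 0.0
```

apply_moves --deltas '[{"tx": 0,"ty": 0,"tz": 0.5,"rx": 0,"ry": 0,"rz": 0},{"tx": 0,"ty": 0,"tz": 1,"rx": 0,"ry": 0,"rz": 0},{"tx": 0,"ty": 0,"tz": 1.5,"rx": 0,"ry": 0,"rz": 0},{"tx": 0,"ty": 0,"tz": 1.9,"rx": 0,"ry": 0,"rz": 0},{"tx": 0,"ty": 0,"tz": 2.2,"rx": 0,"ry": 0,"rz": 0},{"tx": 0,"ty": 0,"tz": 2.5,"rx": 0,"ry": 0,"rz": 0},{"tx": 0,"ty": 0,"tz": 2.7,"rx": 0,"ry": 0,"rz": 0},{"tx": 0,"ty": 0,"tz": 2.8,"rx": 0,"ry": 0,"rz": 0}]'

```text
time: 26.63
tcp_pos: [412.9, 380.1, 52.3]
tool_rot: [-0.0, 0.998, -0.07, 0.001]
ft_force: [-3.2, -6.1, 19.7]
grip_width: 0.001
gripper_force: 9.8
```

Key fully down at z 52.3, with 20 N. I'll lift, check the whole scene, and hand in.

apply_moves --deltas '[{"tx": 0,"ty": 0,"tz": -1,"rx": 0,"ry": 0,"rz": 0},{"tx": 0,"ty": 0,"tz": -4,"rx": 0,"ry": 0,"rz": 0},{"tx": 0,"ty": 0,"tz": -8,"rx": 0,"ry": 0,"rz": 0},{"tx": 0,"ty": 0,"tz": -12,"rx": 0,"ry": 0,"rz": 0},{"tx": -3,"ty": 0,"tz": -15,"rx": 0,"ry": 0,"rz": 0},{"tx": -6,"ty": 0,"tz": -15,"rx": 0,"ry": 0,"rz": 0},{"tx": -6,"ty": 0,"tz": -15,"rx": 0,"ry": 0,"rz": 0}]'

```text
time: 27.22
tcp_pos: [350.2, 389.7, 203.7]
tool_rot: [-0.002, 0.998, -0.068, 0.0]
ft_force: [0.5, 0.3, -0.1]
grip_width: 0.004
gripper_force: 0.0
```

Run:
```python
from h import *
ci,im,P=snap("top"); save("t2",cv2.resize(im[140:345,190:390],None,fx=2.9,fy=2.9,interpolation=cv2.INTER_CUBIC))
```

```text
(no output)
```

View pics/t2.png

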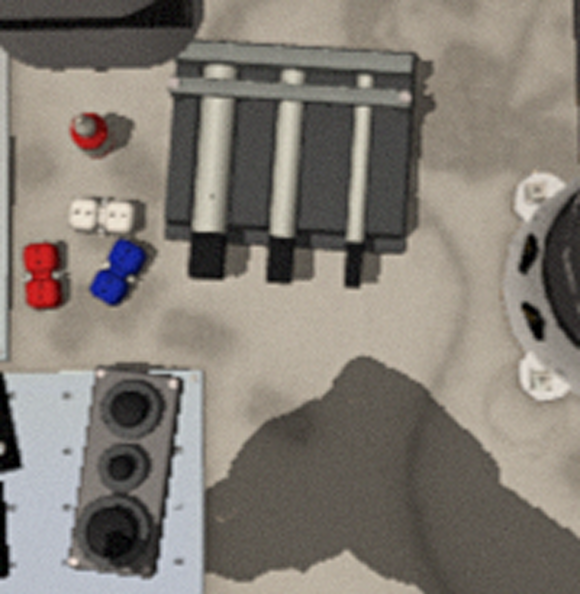

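The three rods lie home at (215,150), (290,155) and (360,160) in the crop. The bottle and knobs are where they stood. Handing in.

```bash
python3 -c "
from workcell import r
print(r.hand_in())"
```

```text
the job is handed in; nothing more can be done
None
```

I pressed the small key right down to zero the gauge, laid all three rods in their own grooves against the stop, then pressed the middle and large keys right down. The job is handed in at about 27 s; the last picture shows the rods home and the bottle and knobs unmoved, but no verdict was returned.

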